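# Lock the washed doughnut cutters away

### The job

Lock the washed doughnut cutters (those with a strap handle) away in the steel cutter case. Read its dial as a clock face with 12 o'clock at the wedge mark on the case's back side: turn it right (clockwise) to 8 o'clock, then left to 2 o'clock, then right to 5 o'clock, not running past any of them, then draw the bolt towards the dial, swing the lid up past upright and hang every cutter by its handle on a peg of its own inside. Lower the lid gently until it is shut, push the bolt home again and turn the dial off its last number by a quarter turn or more.

Things in the scene. Friction and masses are not known exactly. Their poses are not given: they have to be found in the camera images.
- case: fixed steel cutter case. Origin: table, under the centre of the cutter compartment; x to its back, y to its left, z up. Compartment 170 mm (x) by 258 mm (y) outside, walls 4 mm thick, 130 mm high; shut lid's top 135.5 mm up. Lock pod on its left, y = 129 to 264 mm, 130 mm deep, deck 85 mm high, carries the dial (axis x = 0, y = 216 mm) and the bolt. Stands elsewhere, slightly turned, each start
- dial: black combination dial on the pod, turns about the vertical, stays where left. Origin on its axis at table height, x along the white pointer line, z up. Skirt 69 mm across up to 94 mm above the table; round knurled knob 40 mm across from 94 to 124 mm: grip across it at any yaw. h o'clock is h x 30 degrees clockwise (from above) from the case's +x. It cannot turn while the bolt is drawn
- dial_grip (a point): on the dial's axis in the knob, 115 mm above the table: a good TCP height. Torque to turn about 0.01 to 0.15 N m. End stops: right to about 9 o'clock (0.5 rad past 8), left from there 6.2 rad. It starts between the stops, and turning right leads to 8 o'clock in less than a turn
- pointer_tip (a point): point on the dial's pointer line, 30 mm from its axis, 93 mm above the table
- mark_12 (a point): where the pointer tip comes at 12 o'clock: 30 mm from the dial's axis towards the wedge mark on the deck (case +x), 93 mm above the table; fixed to the case. 3 o'clock is towards the case's -y
- mark_8 (a point): the same for 8 o'clock, first number. The three numbers set three wheels with lost motion in turn; each must be met within about 0.14 rad (8 degrees). If one is overrun, turn left to the stop and begin again at the first number
- mark_2 (a point): the same for 2 o'clock, the second number
- mark_5 (a point): the same for 5 o'clock, the third number
- bolt (a joint): slide bolt in m: 0 = home (shot towards the lid, holding it shut), 0.016 = fully drawn towards the dial, along the case's +y. Stops after about 5 mm unless the combination is set. Slides with about 2.5 N and stays where left
- bolt_grip (a point): in the bolt's upright grip, 105 mm above the table: a steel block 14 mm (case x) by 11 mm (case y), 87 to 113 mm above the table; pinch it across x from above. Moves with the bolt
- lid (a joint): the lid's angle in rad about its hinge: 0 = shut, 1.92 = fully open (leaning back). Stiff hinge (0.36 N m, lid 0.35 kg): it stays at any angle. The bolt holds it shut. The lid is 6 mm thick and reaches 174 mm in front of the hinge
- lid_hinge (a point): middle of the lid's hinge axis on the back wall's top edge, 130 mm above the table; axis along the case's y; fixed to the case. The front edge goes up and back as the lid opens
- lid_handle (a point): middle of the round bar handle near the lid's front edge: 100 mm long along the case's y, 10 mm thick, its axis 42 mm off the lid's top face; when shut, 158 mm in front of the hinge axis and 47.5 mm above it. Moves with the lid. Pinch it across x from above and follow the arc
- peg_0 (a point): resting point on top of the left peg (nearest the dial), 104 mm above the table. Pegs: round bars 7 mm thick, 76 mm apart, from the compartment's back wall towards the robot (case -x). This point is 51 mm from the back wall, 23 mm behind the peg's end, which is turned up to 113 mm above the table: pass the arch over the end, move back, lower it
- peg_1 (a point): the same for the middle peg
- peg_2 (a point): the same for the right peg
- cutter_0: loose doughnut cutter, 66 mm across: steel ring 26 mm high with a strap handle arched over it, 69.5 mm tall, 90 g. Strap 16 mm wide (along its x), legs 34 mm apart outside (along its y), upright from 46 to 69 mm up: pinch across the legs from above. A peg goes under the arch along the cutter's x, either way. Origin: centre of the underside, z up. None if absent
- eye_0 (a point): middle of the underside of the 66 mm cutter's arch, 66.5 mm above its underside; rests on the peg when hung. The eye is 28 mm wide and 40 mm high (ring's top to arch)
- cutter_1: loose doughnut cutter, 60 mm across: steel ring 26 mm high with a strap handle arched over it, 69.5 mm tall, 90 g. Strap 16 mm wide (along its x), legs 34 mm apart outside (along its y), upright from 46 to 69 mm up: pinch across the legs from above. A peg goes under the arch along the cutter's x, either way. Origin: centre of the underside, z up. None if absent
- eye_1 (a point): middle of the underside of the 60 mm cutter's arch, 66.5 mm above its underside; rests on the peg when hung. The eye is 28 mm wide and 40 mm high (ring's top to arch)
- cutter_2: loose doughnut cutter, 54 mm across: steel ring 26 mm high with a strap handle arched over it, 69.5 mm tall, 90 g. Strap 16 mm wide (along its x), legs 34 mm apart outside (along its y), upright from 46 to 69 mm up: pinch across the legs from above. A peg goes under the arch along the cutter's x, either way. Origin: centre of the underside, z up. None if absent
- eye_2 (a point): middle of the underside of the 54 mm cutter's arch, 66.5 mm above its underside; rests on the peg when hung. The eye is 28 mm wide and 40 mm high (ring's top to arch)
There are look-alikes about, which are no part of the job. Leave any pink or turquoise look-alike of the cutter_1 alone.

How it is judged (in metres and radians):
On the way, in this order (a step that is already met when the one before it is completed fails the run):
1. the combination has been dialled and the bolt is drawn (value of joint bolt above 0.012 m), for 0.2 s.
2. the lid stands open, upright or past it (value of joint lid above 1.5 rad), for 0.2 s.
3. every cutter hangs by its handle on a peg ((distance between eye_0 and peg_0 below 0.024 m or distance between eye_0 and peg_1 below 0.024 m or distance between eye_0 and peg_2 below 0.024 m) and angle between each of cutter_0, cutter_1, cutter_2's own z axis and vertical below 0.4 rad and linear speed of each of cutter_0, cutter_1, cutter_2 below 0.05 m/s and (distance between eye_1 and peg_0 below 0.024 m or distance between eye_1 and peg_1 below 0.024 m or distance between eye_1 and peg_2 below 0.024 m) and (distance between eye_2 and peg_0 below 0.024 m or distance between eye_2 and peg_1 below 0.024 m or distance between eye_2 and peg_2 below 0.024 m)), for 0.2 s.
At the end, for the whole second after the job is handed in: Every cutter hangs by its handle on a peg (arch within 24 mm of the peg's resting point, upright within 0.4 rad, at rest), the lid is shut (under 0.04 rad), the bolt home (under 3 mm), and the pointer is off 5 o'clock by 60 degrees or more (tip over 30 mm from mark_5) (all of step 3 and value of joint lid below 0.04 rad and value of joint bolt below 0.003 m and distance between pointer_tip and mark_5 above 0.03 m); the robot touches nothing.
It fails at once if the lid is slammed: it moves faster than 2 rad/s within its last 0.15 rad (value of joint lid below 0.15 rad and velocity of joint lid below -2 rad/s).
Of cutter_0, cutter_1, cutter_2 only 2 to 3 are there at a start; the rules pass over those that are not, and their reading is None.
At some moment in a run one of cutter_0, cutter_1, cutter_2 may be knocked a few centimetres aside while the robot is not near it.
It also fails if it takes over 210 s, if anything falls off the work surface, if the arm or the gripper's body presses on something with over 40 N, if the wrist force passes 120 N, or if a joint passes its speed limit or range.

### The arm

A 6-joint arm with a two-finger parallel gripper is mounted at the origin on a cart in front of the work surface, level with it; the furniture and walls round the work are solid. World frame = base frame: x ahead of the robot, y to its left, z up, the work surface at z = 0. Lengths are in m, angles in degrees, forces in N, time in s.
With the tool pointing down it reaches from about 0.35 to 0.925 m from the base axis. Payload 6.4 kg.
Tool frame: the origin (TCP) lies between the finger pads, 19 mm behind the fingertips; this is the grasp point; z points along the fingers, y is the line along which they close (so a half turn about z gives the same grasp; the last joint's range is limited). The gripper opens to 94 mm and grips with 3 to 60 N. Pads are 16 mm wide; open, the fingers measure 119 mm over their backs; the gripper's body (75 mm by 177 mm) begins 78 mm behind the grasp point.
Start: joints at [-74.49, 14.043, 89.255, -0, 76.702, -9.975], TCP at [0.28, -0.587, 0.224] pointing down, gripper open.
Joint ranges: [-179.41, 179.41], [-58.25, 129.5], [7.25, 145.43], [-54.29, 234.29], [11.92, 165.04], [-157.13, 157.13]. Speed limits (degrees/s): [147.25, 147.25, 180, 180, 180, 180].

### API

Orientations are given as a 3x3 rotation matrix whose columns are the frame's x, y, z axes.
In Python, from plant import bot gives the robot as it stands.
- The arm moves only by the tool drive_tool, never from a script. Its argument "commands" is a list of rows, each a list of 5 numbers: the opening, from 0 (shut) to 1 (fully open), then the shift along the tool's x, y, z in cm, then the turn about the tool's z in rad. In form: [[claw, x, y, z, twist], ...]. A call has exactly 10 rows; each row is the pose to reach, as a shift and turn from the pose commanded when the call began, along the tool's axes at that moment; what a row does not reach only later rows make up. A row lasts 1/12 s, in which the tool goes at most 41.7 mm and 7.16 degrees, less where a joint would pass 70% of its speed; a pose out of reach is approached as far as the arm can. A call with a gripper value outside its range is refused whole. The fingers move at their own pace and stop on an object; the grip force is fixed at half the most. Time passes only in rows, so rows that repeat a pose let the fingers close, or fill a call up. It gives the time, the measured TCP pose, the force, the opening and the grip force at its end, in the units of the state.
- bot.sense(): the state, without advancing time (a new reading comes with each control period).
- bot.grab_frame(name): name is "scene" or "top" or "wrist"; returns a dict with "frame" (384x512x3 uint8, blue, green, red), "depth" (384x512 float32, m along the optical axis (not along the pixel's ray), 0 where there is no reading), "K" (3x3 intrinsics, pixels), "D" ([k1, k2, p1, p2, k3] as OpenCV has them; the pictures are not rectified), "origin" and "attitude" of the camera in the world. Camera axes: x right, y down, z forward; pixel columns grow to the right and rows downward; lengths in m; the calibration is good to about 2 mm. A picture is of the moment at which its call begins.
- bot.sign_off(): hands the job in; it is judged then, once.
The state is a dict: "time_s": time; "joint_positions": joint angles; "dq": joint speeds; "effort": joint torques, N m; "eef_pos": TCP position; "tool_rot": TCP orientation; "wrist_force": force on the tool from outside, world axes, zero at the start; "moment": the same for the moment, N m; "finger_gap": finger opening in m; "grasp_force": force on a finger pad.
Only numpy, scipy, OpenCV 4.12 (cv2) and the standard library are available. Lean on these libraries where they do the work, as an engineer would, in place of code of your own. Each camera call takes 0.05 s, during which the arm holds its last target. There are 200 camera calls.

## Working session

There is one attempt and no reset: what is moved stays moved. The work goes in short steps, Python scripts to look and compute and a tool call to move; the robot and the scene stay as the last step left them, time stands still between calls to the robot, and variables do not carry over. Pictures are saved under pics/ and viewed, at most 14 in all, crops included, and the job is handed in when it is done.

Besides the shell and the picture viewer there is one more tool, called after "Request:" by a JSON object that holds its "api" and its "payload". drive_tool: Moves the arm, as the interface text tells. Its arguments: {"type":"object","properties":{"commands":{"type":"array","items":{"type":"array","items":{"type":"number"}}}},"required":["commands"]}

```bash
ls; mkdir -p pics; cat > h.py <<'E'
import numpy as np, cv2
from plant import bot
def cloud(f):
    K,D=f["K"],np.array(f["D"],float); d=f["depth"]; h,w=d.shape
    u,v=np.meshgrid(np.arange(w),np.arange(h))
    p=cv2.undistortPoints(np.stack([u,v],-1).reshape(-1,1,2).astype(np.float64),np.array(K),D).reshape(h,w,2)
    c=np.dstack([p[...,0]*d,p[...,1]*d,d])
    W=c@np.array(f["attitude"]).T+np.array(f["origin"]); W[d==0]=np.nan
    return W
E
python3 - <<'E'
from h import *
s=bot.sense(); print({k:np.round(v,3).tolist() for k,v in s.items()})
import pickle
ims=[]
for n in("scene","top"):
    f=bot.grab_frame(n); pickle.dump(f,open(f"pics/{n}0.pkl","wb")); print(n,np.round(f["origin"],3),np.round(f["attitude"],2).tolist(),np.round(f["K"],1).tolist())
    cv2.imwrite(f"pics/{n}0.png",cv2.resize(f["frame"],(800,600),interpolation=cv2.INTER_CUBIC))
E
```

```text
pics
{'time_s': 0.0, 'joint_positions': [-74.49, 14.083, 89.323, 0.001, 76.702, -9.976], 'dq': [-0.008, -0.041, 0.09, -0.091, 0.056, 0.003], 'effort': [0.001, -41.584, -31.46, 0.069, 0.033, -0.0], 'eef_pos': [0.28, -0.586, 0.223], 'tool_rot': [[0.903, 0.43, -0.0], [0.43, -0.903, 0.002], [0.0, -0.002, -1.0]], 'wrist_force': [-0.577, 0.46, -1.0], 'moment': [0.01, 0.01, 0.005], 'grasp_force': 0.0, 'finger_gap': 0.094}
scene [-0.061 -0.711  0.738] [[0.76, -0.37, 0.54], [-0.65, -0.42, 0.63], [-0.0, -0.83, -0.56]] [[376.6, 0.0, 256.6], [0.0, 376.6, 192.6], [0.0, 0.0, 1.0]]
top [ 0.314 -0.045  1.432] [[0.02, -0.99, 0.16], [-1.0, -0.02, -0.01], [0.01, -0.16, -0.99]] [[465.1, 0.0, 258.0], [0.0, 465.1, 197.7], [0.0, 0.0, 1.0]]
```

View pics/scene0.png

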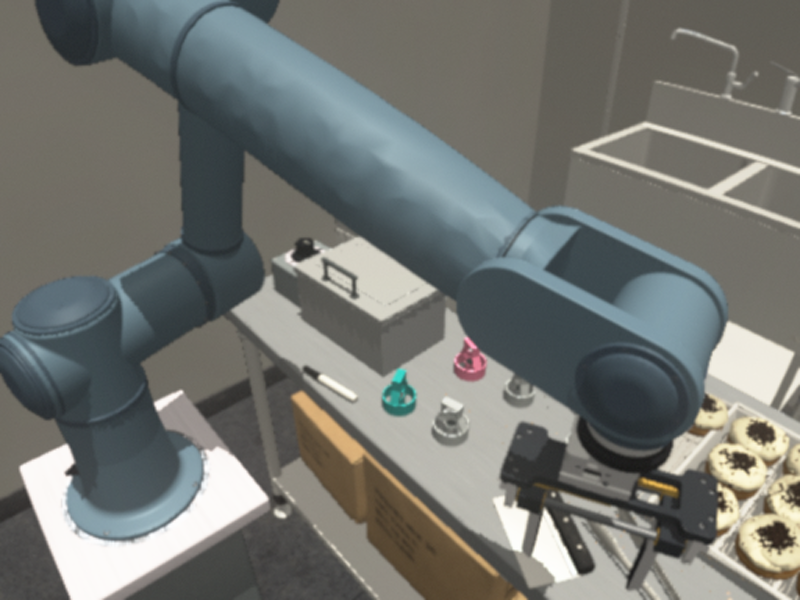

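View pics/top0.png

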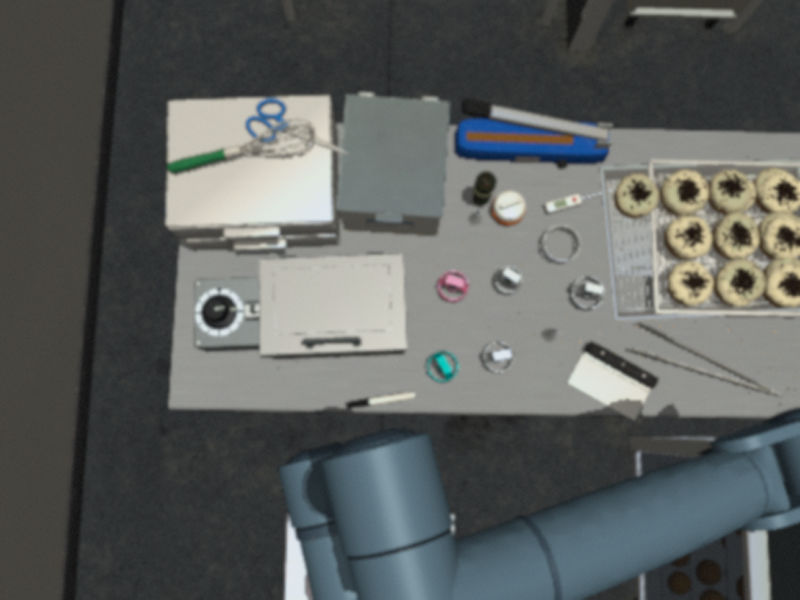

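The top view (800 px scale) shows the case at (332,305) with the dial at (219,312). Three steel cutters stand at (508,280), (588,292) and (497,357); the pink and turquoise look-alikes are at (452,287) and (443,367). The scene view agrees.

```bash
python3 - <<'E'
from h import *
import pickle
f=pickle.load(open("pics/top0.pkl","rb")); W=cloud(f); Z=W[...,2]
s=.64
def comp(mask,seed):
    n,l=cv2.connectedComponents(mask.astype(np.uint8)); x,y=int(seed[0]*s),int(seed[1]*s)
    return l==l[y,x]
m=comp((Z>.126)&(Z<.145),(332,300)); P=W[m]
print("lid z",np.median(P[:,2]),cv2.minAreaRect(P[:,:2].astype(np.float32)),len(P))
r=cv2.minAreaRect(P[:,:2].astype(np.float32))
m=(Z>.108)&(Z<.132)&(np.abs(W[...,0]-P[:,0].mean())<.1)&(W[...,1]>r[0][1]+.15)
Q=W[m&(np.arange(512)[None]<250*s)];print("knob",len(Q),cv2.minEnclosingCircle(Q[:,:2].astype(np.float32)),Q.mean(0))
m=(Z>.078)&(Z<.092)&(np.abs(W[...,0]-P[:,0].mean())<.12)&(W[...,1]>r[0][1]+.1);Q=W[m&(np.arange(512)[None]<262*s)]
print("deck",len(Q),cv2.minAreaRect(Q[:,:2].astype(np.float32)))
for c in((508,280),(588,292),(497,357),(452,287),(443,367)):
    x,y=int(c[0]*s),int(c[1]*s); q=W[y-22:y+23,x-22:x+23].reshape(-1,3); 
    p0=W[y,x];q=q[np.linalg.norm(q[:,:2]-p0[:2],axis=1)<.055]
    a=q[(q[:,2]>.06)&(q[:,2]<.08)]; b=q[(q[:,2]>.012)]
    print(c,"top",len(a),np.round(a.mean(0),4),[np.round(t,3) for t in cv2.minAreaRect(a[:,:2].astype(np.float32))],"all",cv2.minEnclosingCircle(b[:,:2].astype(np.float32)))
print("table",np.nanmedian(W[230:250,200:300,2]))
F=f["frame"]; cv2.imwrite("pics/dial0.png",cv2.resize(F[170:235,115:270],None,fx=5,fy=5,interpolation=cv2.INTER_CUBIC))
E
```

```text
lid z 0.1356563220168574 ((0.5352904796600342, 0.07540123909711838), (0.18185590207576752, 0.26251205801963806), 3.3065459728240967) 5563
knob 175 ((0.5206847190856934, 0.289348840713501), 0.02143487147986889) [0.52027653 0.28728432 0.12208762]
deck 1404 ((0.5226021409034729, 0.27437955141067505), (0.1313188672065735, 0.12273919582366943), 3.6007208824157715)
(508, 280) top 61 [ 0.6057 -0.2603  0.0689] [array([ 0.605, -0.26 ]), array([0.033, 0.016]), np.float64(59.551)] all ((0.6057875752449036, -0.2608269155025482), 0.027848465368151665)
(588, 292) top 63 [ 0.5829 -0.419   0.0688] [array([ 0.583, -0.419]), array([0.035, 0.019]), np.float64(78.754)] all ((0.5850491523742676, -0.4315021336078644), 0.046243663877248764)
(497, 357) top 66 [ 0.4517 -0.2406  0.068 ] [array([ 0.452, -0.241]), array([0.016, 0.035]), np.float64(12.899)] all ((0.4518304765224457, -0.24063383042812347), 0.030423413962125778)
(452, 287) top 61 [ 0.5914 -0.1519  0.069 ] [array([ 0.592, -0.152]), array([0.033, 0.016]), np.float64(71.654)] all ((0.591318666934967, -0.15131326019763947), 0.030477257445454597)
(443, 367) top 66 [ 0.4315 -0.1319  0.0687] [array([ 0.432, -0.132]), array([0.034, 0.016]), np.float64(31.399)] all ((0.43179020285606384, -0.1320161372423172), 0.030270883813500404)
table -0.00036793497407705544
```

View pics/dial0.png

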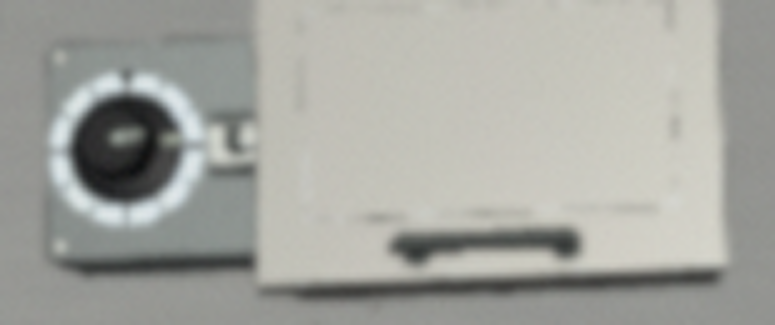

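The crop shows the 12 o'clock wedge at (127,75) and the pointer line at about (170,140), so the pointer stands near 3 o'clock. The bolt grip is at about (240,143).

```bash
cat >> h.py <<'E'
CY=np.radians(3.5)
def st():
    s=bot.sense(); R=np.array(s["tool_rot"]); return s,np.array(s["eef_pos"]),R,np.degrees(np.arctan2(R[1,0],R[0,0]))
def go(p,head=None):
    s,q,R,h=st(); d=R.T@(np.array(p)-q)*100; tw=0 if head is None else -np.radians(head-h)
    print("shift cm",np.round(d,2),"twist",round(tw,3),"rows",np.linalg.norm(d)/4.17,abs(tw)/.125,"head",round(h,2),"pos",np.round(q,4),"F",np.round(s["wrist_force"],1),"gap",round(s["finger_gap"],4),"gf",round(s["grasp_force"],1),"t",s["time_s"],"j6",round(s["joint_positions"][5],1))
E
python3 - <<'E'
from h import *
import pickle
f=pickle.load(open("pics/top0.pkl","rb")); W=cloud(f)
for n,(x,y) in {"cab":(250,190),"cabdrawer":(250,235),"grey":(395,160),"greyfront":(395,215),"greybottom":(390,222)}.items(): print(n,np.round(W[int(y*.64),int(x*.64)],3))
f=bot.grab_frame("wrist"); s,q,R,h=st(); print("cam in tool",R.T@(np.array(f["origin"])-q),(R.T@np.array(f["attitude"])).round(2).tolist(),np.round(f["K"],0)[0])
go([.52,.288,.26],145); go([.52,.288,.26],93.5)
E
```

```text
cab [0.732 0.225 0.171]
cabdrawer [0.654 0.225 0.151]
grey [ 0.8   -0.033  0.153]
greyfront [ 0.696 -0.035  0.152]
greybottom [ 0.7   -0.026  0.085]
cam in tool [ 0.07512825 -0.00050912 -0.16058245] [[-0.0, -0.97, -0.26], [1.0, -0.0, -0.0], [0.0, -0.26, 0.97]] [307.   0. 253.]
shift cm [ 59.32 -68.59  -3.54] twist -2.086 rows 21.763179169680143 16.687692028020262 head 25.48 pos [ 0.2795 -0.5863  0.2234] F [-0.   0.4 -0.1] gap 0.0938 gf 0.0 t 0.15 j6 -10.0
shift cm [ 59.32 -68.59  -3.54] twist -1.187 rows 21.763179169680143 9.496935509803622 head 25.48 pos [ 0.2795 -0.5863  0.2234] F [-0.   0.4 -0.1] gap 0.0938 gf 0.0 t 0.15 j6 -10.0
```

Request:
{"api": "drive_tool", "payload": {"commands": [[0.6,3,-3.4,-1,0],[0.6,5.6,-6.6,-2,0],[0.6,8.2,-9.6,-3,0],[0.6,10.8,-12.6,-3.5,0],[0.6,13.4,-15.6,-3.5,0],[0.6,16,-18.6,-3.5,0],[0.6,18.6,-21.6,-3.5,0],[0.6,21.2,-24.6,-3.5,0],[0.6,23.8,-27.6,-3.5,0],[0.6,26,-30,-3.5,0]]}}

```text
time_s: 0.98
eef_pos: [0.3853, -0.2016, 0.259]
tool_rot: [[0.902, 0.431, 0.0], [0.431, -0.902, 0.0], [0.0, -0.0, -1.0]]
wrist_force: [0.3, -0.6, 1.1]
finger_gap: 0.0565
grasp_force: 0.0
```

Request:
{"api": "drive_tool", "payload": {"commands": [[0.6,2.6,-3,0,0],[0.6,5.2,-6,0,0],[0.6,7.8,-9,0,0],[0.6,10.4,-12,0,0],[0.6,13,-15,0,0],[0.6,15.6,-18,0,0],[0.6,18.2,-21,0,0],[0.6,20.8,-24,0,0],[0.6,23.4,-27,0,0],[0.6,24,-28,0,0]]}}

```text
time_s: 1.82
eef_pos: [0.4817, 0.1559, 0.259]
tool_rot: [[0.901, 0.434, -0.0], [0.434, -0.901, 0.001], [0.0, -0.001, -1.0]]
wrist_force: [1.5, 0.7, 0.3]
finger_gap: 0.0562
grasp_force: 0.0
```

```bash
python3 -c "
from h import *
go([.52,.288,.26],145)"
```

```text
shift cm [  9.19 -10.23  -0.09] twist -2.082 rows 3.2976901805033947 16.65253639909497 head 25.73 pos [0.4817 0.1559 0.259 ] F [1.5 0.7 0.3] gap 0.0562 gf 0.0 t 1.8167 j6 69.3
```

Request:
{"api": "drive_tool", "payload": {"commands": [[0.6,3,-3.3,0,-0.12],[0.6,6,-6.6,0,-0.24],[0.6,9.2,-10.2,0,-0.36],[0.6,9.2,-10.2,0,-0.48],[0.6,9.2,-10.2,0,-0.6],[0.6,9.2,-10.2,0,-0.72],[0.6,9.2,-10.2,0,-0.84],[0.6,9.2,-10.2,0,-0.96],[0.6,9.2,-10.2,0,-1.08],[0.6,9.2,-10.2,0,-1.2]]}}

```text
time_s: 2.65
eef_pos: [0.5205, 0.283, 0.2589]
tool_rot: [[-0.079, 0.997, -0.001], [0.997, 0.079, -0.001], [-0.0, -0.001, -1.0]]
wrist_force: [0.9, 0.1, -0.2]
finger_gap: 0.0566
grasp_force: 0.0
```

Request:
{"api": "drive_tool", "payload": {"commands": [[0.6,0,0,0,-0.12],[0.6,0,0,0,-0.24],[0.6,0,0,0,-0.36],[0.6,0,0,0,-0.48],[0.6,0,0,0,-0.6],[0.6,0,0,0,-0.72],[0.6,0,0,0,-0.84],[0.6,0,0,0,-0.88],[0.6,0,0,0,-0.88],[0.6,0,0,0,-0.88]]}}

```text
time_s: 3.48
eef_pos: [0.5205, 0.2831, 0.259]
tool_rot: [[-0.815, 0.58, -0.0], [0.58, 0.815, -0.0], [0.0, -0.001, -1.0]]
wrist_force: [-0.7, 0.4, -0.2]
finger_gap: 0.0565
grasp_force: 0.0
```

```bash
cat >> h.py <<'E'
def proj(f,p):
    A=np.array(f["attitude"]).T; r=cv2.Rodrigues(A)[0]; t=-A@np.array(f["origin"])
    return cv2.projectPoints(np.array(p,float).reshape(-1,1,3),r,t,np.array(f["K"]),np.array(f["D"],float))[0].reshape(-1,2)
def dialmap(f,c,z,S=4000,half=.06):
    n=int(2*half*S); g=(np.arange(n)+.5)/S-half   # rectified: up = world +x, left = +y
    Y,X=np.meshgrid(-g,-g); P=np.dstack([c[0]+X,c[1]+Y,np.full_like(X,z)])
    m=proj(f,P).reshape(n,n,2).astype(np.float32); return cv2.remap(f["frame"],m[...,0],m[...,1],cv2.INTER_CUBIC)
E
python3 - <<'E'
from h import *
import pickle
go([.52,.288,.26],145)
f=bot.grab_frame("wrist"); pickle.dump(f,open("pics/w1.pkl","wb"))
W=cloud(f); Z=W[...,2]
m=(Z>.115)&(Z<.13)&(np.hypot(W[...,0]-.52,W[...,1]-.288)<.035); Q=W[m]; print(len(Q),Q[:,2].max(),cv2.minEnclosingCircle(Q[:,:2].astype(np.float32)))
im=f["frame"]; im2=dialmap(f,(.52,.288),.093)
cv2.imwrite("pics/w1.png",np.hstack([cv2.resize(im,(500,375)),cv2.resize(im2,(300,300))[:, :].copy() if 0 else cv2.copyMakeBorder(cv2.resize(im2,(300,300)),0,75,0,0,cv2.BORDER_CONSTANT)]))
E
```

```text
shift cm [ 0.33  0.36 -0.1 ] twist -0.008 rows 0.11950613056683873 0.06082159195682603 head 144.56 pos [0.5205 0.2831 0.259 ] F [-0.7  0.4 -0.2] gap 0.0565 gf 0.0 t 3.4833 j6 -37.0
1278 0.12705963972920908 ((0.5207895636558533, 0.2894560694694519), 0.02096710167825222)
```

View pics/w1.png

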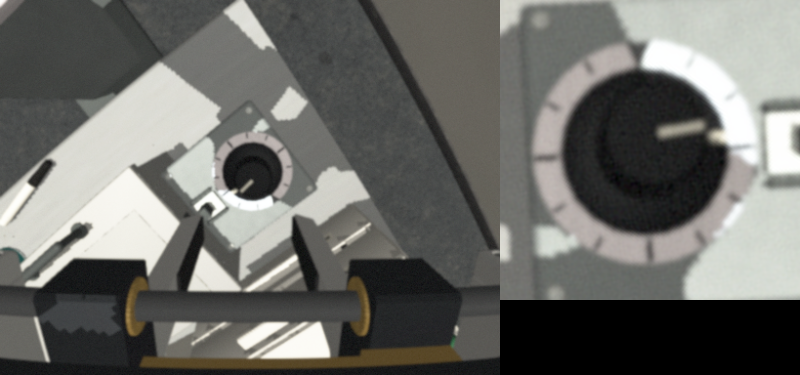

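```bash
cat >> h.py <<'E'
DC=np.array([.5207,.2894])
def clock(f,c=DC,yaw=None):
    yaw=CY if yaw is None else yaw
    a=np.radians(np.arange(0,360,.5))
    def ring(r0,r1,z):
        r=np.arange(r0,r1,.0005)[:,None]; ang=yaw-a[None]  # clockwise clock angle
        P=np.dstack([c[0]+r*np.cos(ang),c[1]+r*np.sin(ang),np.full((len(r),len(a)),z)])
        m=proj(f,P).reshape(len(r),len(a),2).astype(np.float32)
        return cv2.cvtColor(cv2.remap(f["frame"],m[...,0],m[...,1],cv2.INTER_LINEAR),cv2.COLOR_BGR2GRAY).mean(0)
    return np.degrees(a),ring(.024,.032,.0935),ring(.007,.017,.124),ring(.037,.042,.085)
def cen(A,v,th=.5):
    v=v-np.median(v); k=v.argmax(); idx=(np.arange(-24,25)+k)%len(v); w=np.clip(v[idx]-th*v[k],0,None)
    return A[k]+.5*(w*np.arange(-24,25)).sum()/w.sum(), v[k]
E
python3 - <<'E'
from h import *
import pickle
f=pickle.load(open("pics/w1.pkl","rb"))
A,sk,kn,tk=clock(f)
print("skirt",cen(A,sk),"knob",cen(A,kn))
b=cv2.blur(tk[None],(41,1),borderType=cv2.BORDER_WRAP if 0 else cv2.BORDER_REFLECT)[0]
d=b-tk
print([ (float(A[i]),round(float(d[i]),0)) for i in range(2,718) if d[i]==d[max(0,i-8):i+9].max() and d[i]>8])
# bolt grip + pod + cutters case yaw
W=cloud(f);Z=W[...,2]
m=(Z>.107)&(Z<.118)&(np.hypot(W[...,0]-.52,W[...,1]-.288)>.035)&(np.hypot(W[...,0]-.52,W[...,1]-.288)<.085)&(W[...,1]<.27); Q=W[m]
if len(Q): print("bolt grip",len(Q),Q.mean(0),cv2.minAreaRect(Q[:,:2].astype(np.float32)))
E
```

```text
skirt (np.float64(83.88522125629126), np.float64(136.625)) knob (np.float64(86.08074811694115), np.float64(117.52380952380952))
[(31.0, 11.0), (61.0, 11.0), (90.5, 29.0), (101.5, 15.0), (120.50000000000001, 24.0), (150.0, 24.0), (180.0, 53.0), (210.5, 21.0), (239.99999999999997, 22.0), (270.0, 53.0), (299.5, 23.0), (330.0, 26.0)]
bolt grip 132 [0.52233972 0.22257285 0.11212016] ((0.5216463208198547, 0.21558070182800293), (0.028120994567871094, 0.013932249508798122), 76.00222778320312)
```

Request:
{"api": "drive_tool", "payload": {"commands": [[0.6,0.35,0.52,2,0],[0.6,0.35,0.52,4.5,0],[0.6,0.35,0.52,7,0],[0.6,0.35,0.52,9,0],[0.6,0.35,0.52,11,0],[0.6,0.35,0.52,12.5,0],[0.6,0.35,0.52,13.5,0],[0.6,0.35,0.52,14.2,0],[0.6,0.35,0.52,14.4,0],[0.6,0.35,0.52,14.4,0]]}}

```text
time_s: 4.37
eef_pos: [0.5209, 0.2899, 0.1153]
tool_rot: [[-0.816, 0.579, -0.0], [0.579, 0.816, -0.0], [0.0, -0.0, -1.0]]
wrist_force: [0.1, -0.5, -0.8]
finger_gap: 0.0564
grasp_force: 0.0
```

Request:
{"api": "drive_tool", "payload": {"commands": [[0.5,0,0,0,0],[0.4,0,0,0,0],[0.35,0,0,0,0],[0.3,0,0,0,0],[0.3,0,0,0,0],[0.3,0,0,0,0],[0.3,0,0,0,0],[0.3,0,0,0,0],[0.3,0,0,0,0],[0.3,0,0,0,0]]}}

```text
time_s: 5.2
eef_pos: [0.5212, 0.2897, 0.1163]
tool_rot: [[-0.816, 0.578, 0.001], [0.578, 0.816, -0.0], [-0.001, 0.0, -1.0]]
wrist_force: [-1.7, -2.4, 5.5]
finger_gap: 0.0394
grasp_force: 30.0
```

```bash
python3 - <<'E'
from h import *
go([.5207,.2894,.115],145)
f=bot.grab_frame("wrist")
A,sk,kn,tk=clock(f); print(cen(A,sk),cen(A,kn))
cv2.imwrite("pics/w2.png",f["frame"])
E
```

```text
shift cm [ 0.02 -0.06  0.13] twist -0.006 rows 0.034575885449943645 0.04651837181363259 head 144.67 pos [0.5212 0.2897 0.1163] F [-1.7 -2.4  5.5] gap 0.0394 gf 30.0 t 5.2 j6 -36.5
(np.float64(62.23409413928602), np.float64(150.09375)) (np.float64(85.63773661140632), np.float64(167.76190476190476))
```

View pics/w2.png

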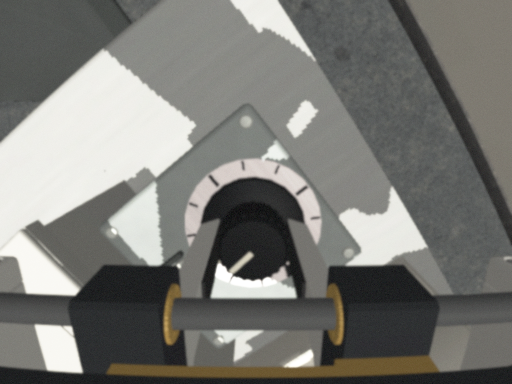

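The knob is gripped (30 N). Its white line at about (240,263) reads about 85°. Turning right now.

Request:
{"api": "drive_tool", "payload": {"commands": [[0.3,0,0,0,0.1],[0.3,0,0,0,0.2],[0.3,0,0,0,0.3],[0.3,0,0,0,0.4],[0.3,0,0,0,0.5],[0.3,0,0,0,0.6],[0.3,0,0,0,0.7],[0.3,0,0,0,0.8],[0.3,0,0,0,0.9],[0.3,0,0,0,1.0]]}}

```text
time_s: 6.08
eef_pos: [0.5212, 0.2897, 0.1163]
tool_rot: [[0.051, 0.999, 0.001], [0.999, -0.051, -0.001], [-0.0, 0.001, -1.0]]
wrist_force: [-1.4, -3.1, 5.4]
finger_gap: 0.0395
grasp_force: 30.0
```

Request:
{"api": "drive_tool", "payload": {"commands": [[0.3,0,0,0,0.1],[0.3,0,0,0,0.2],[0.3,0,0,0,0.3],[0.3,0,0,0,0.4],[0.3,0,0,0,0.5],[0.3,0,0,0,0.6],[0.3,0,0,0,0.7],[0.3,0,0,0,0.8],[0.3,0,0,0,0.9],[0.3,0,0,0,1.0]]}}

```text
time_s: 6.92
eef_pos: [0.5212, 0.2896, 0.1163]
tool_rot: [[0.868, 0.497, 0.001], [0.497, -0.868, -0.001], [0.0, 0.001, -1.0]]
wrist_force: [-2.7, -3.5, 6.3]
finger_gap: 0.0391
grasp_force: 30.0
```

Request:
{"api": "drive_tool", "payload": {"commands": [[0.3,0,0,0,0.1],[0.3,0,0,0,0.2],[0.3,0,0,0,0.3],[0.3,0,0,0,0.4],[0.3,0,0,0,0.5],[0.3,0,0,0,0.5],[0.3,0,0,0,0.5],[0.3,0,0,0,0.5],[0.3,0,0,0,0.5],[0.3,0,0,0,0.5]]}}

```text
time_s: 7.75
eef_pos: [0.5211, 0.2895, 0.1163]
tool_rot: [[1.0, 0.025, 0.0], [0.025, -1.0, -0.001], [0.0, 0.001, -1.0]]
wrist_force: [-2.3, -3.0, 6.7]
finger_gap: 0.0394
grasp_force: 30.0
```

```bash
python3 - <<'E'
from h import *
go([.5207,.2894,.115])
f=bot.grab_frame("wrist")
A,sk,kn,tk=clock(f); print(cen(A,sk),cen(A,kn))
E
```

```text
shift cm [-0.04  0.01  0.13] twist 0 rows 0.03268943040447342 0.0 head 1.44 pos [0.5211 0.2895 0.1163] F [-2.3 -3.   6.7] gap 0.0394 gf 30.0 t 7.75 j6 106.8
(np.float64(203.86313151563752), np.float64(128.09375)) (np.float64(225.93109266202464), np.float64(149.42857142857144))
```

Request:
{"api": "drive_tool", "payload": {"commands": [[0.3,0,0,0,0.06],[0.3,0,0,0,0.12],[0.3,0,0,0,0.17],[0.3,0,0,0,0.2],[0.3,0,0,0,0.22],[0.3,0,0,0,0.22],[0.3,0,0,0,0.22],[0.3,0,0,0,0.22],[0.3,0,0,0,0.22],[0.3,0,0,0,0.22]]}}

```text
time_s: 8.63
eef_pos: [0.5211, 0.2895, 0.1163]
tool_rot: [[0.981, -0.194, 0.0], [-0.194, -0.981, -0.001], [0.001, 0.001, -1.0]]
wrist_force: [-2.6, -2.7, 6.8]
finger_gap: 0.0396
grasp_force: 30.0
```

```bash
python3 - <<'E'
from h import *
import pickle
go([.5207,.2894,.115])
f=bot.grab_frame("wrist")
A,sk,kn,tk=clock(f); print(cen(A,sk),cen(A,kn))
# knob top centre from depth
W=cloud(f);m=(W[...,2]>.118)&(W[...,2]<.13)&(np.hypot(W[...,0]-.5207,W[...,1]-.2894)<.03);Q=W[m];print(len(Q),Q.mean(0),np.percentile(Q,[2,98],axis=0))
f=bot.grab_frame("top"); cv2.imwrite("pics/t2.png",cv2.resize(f["frame"][170:235,115:200],None,fx=6,fy=6,interpolation=cv2.INTER_CUBIC))
E
```

```text
shift cm [-0.04  0.01  0.13] twist 0 rows 0.03246367196654793 0.0 head -11.17 pos [0.5211 0.2895 0.1163] F [-2.6 -2.7  6.8] gap 0.0396 gf 30.0 t 8.6333 j6 119.4
(np.float64(216.26638793489622), np.float64(120.53125)) (np.float64(238.0898916150211), np.float64(141.80952380952382))
4274 [0.52299052 0.28908305 0.12354156] [[0.50442914 0.2649021  0.11904296]
 [0.53900777 0.31056308 0.12808445]]
```

Request:
{"api": "drive_tool", "payload": {"commands": [[0.3,0,0,0,-0.1],[0.3,0,0,0,-0.2],[0.3,0,0,0,-0.3],[0.3,0,0,0,-0.4],[0.3,0,0,0,-0.5],[0.3,0,0,0,-0.6],[0.3,0,0,0,-0.7],[0.3,0,0,0,-0.8],[0.3,0,0,0,-0.9],[0.3,0,0,0,-1.0]]}}

```text
time_s: 9.57
eef_pos: [0.5212, 0.2896, 0.1163]
tool_rot: [[0.69, 0.724, 0.001], [0.724, -0.69, -0.001], [0.0, 0.001, -1.0]]
wrist_force: [-1.9, -2.9, 5.6]
finger_gap: 0.0396
grasp_force: 30.0
```

Request:
{"api": "drive_tool", "payload": {"commands": [[0.3,0,0,0,-0.1],[0.3,0,0,0,-0.2],[0.3,0,0,0,-0.3],[0.3,0,0,0,-0.4],[0.3,0,0,0,-0.5],[0.3,0,0,0,-0.6],[0.3,0,0,0,-0.7],[0.3,0,0,0,-0.8],[0.3,0,0,0,-0.9],[0.3,0,0,0,-1.0]]}}

```text
time_s: 10.4
eef_pos: [0.5212, 0.2897, 0.1163]
tool_rot: [[-0.237, 0.972, 0.001], [0.972, 0.237, -0.0], [-0.001, 0.001, -1.0]]
wrist_force: [-1.0, -2.1, 5.6]
finger_gap: 0.0396
grasp_force: 30.0
```

Request:
{"api": "drive_tool", "payload": {"commands": [[0.3,0,0,0,-0.1],[0.3,0,0,0,-0.2],[0.3,0,0,0,-0.3],[0.3,0,0,0,-0.4],[0.3,0,0,0,-0.5],[0.3,0,0,0,-0.6],[0.3,0,0,0,-0.7],[0.3,0,0,0,-0.8],[0.3,0,0,0,-0.9],[0.3,0,0,0,-0.95]]}}

```text
time_s: 11.23
eef_pos: [0.5212, 0.2898, 0.1163]
tool_rot: [[-0.928, 0.373, 0.001], [0.373, 0.928, -0.0], [-0.001, 0.0, -1.0]]
wrist_force: [-2.0, -1.8, 6.1]
finger_gap: 0.0395
grasp_force: 30.0
```

```bash
python3 - <<'E'
from h import *
go([.5207,.2894,.115])
f=bot.grab_frame("wrist")
A,sk,kn,tk=clock(f); print(cen(A,sk),cen(A,kn))
E
```

```text
shift cm [ 0.04 -0.05  0.13] twist 0 rows 0.03465035656050473 0.0 head 158.07 pos [0.5212 0.2898 0.1163] F [-2.  -1.8  6.1] gap 0.0395 gf 30.0 t 11.2333 j6 -49.9
(np.float64(48.75563146857877), np.float64(151.0)) (np.float64(71.88729553022385), np.float64(167.04761904761904))
```

Request:
{"api": "drive_tool", "payload": {"commands": [[0.3,0,0,0,-0.05],[0.3,0,0,0,-0.1],[0.3,0,0,0,-0.14],[0.3,0,0,0,-0.17],[0.3,0,0,0,-0.19],[0.3,0,0,0,-0.195],[0.3,0,0,0,-0.195],[0.3,0,0,0,-0.195],[0.3,0,0,0,-0.195],[0.3,0,0,0,-0.195]]}}

```text
time_s: 12.12
eef_pos: [0.5212, 0.2898, 0.1163]
tool_rot: [[-0.982, 0.191, 0.001], [0.191, 0.982, -0.0], [-0.001, -0.0, -1.0]]
wrist_force: [-1.8, -2.9, 5.7]
finger_gap: 0.0395
grasp_force: 30.0
```

Request:
{"api": "drive_tool", "payload": {"commands": [[0.3,0,0,0,0.1],[0.3,0,0,0,0.2],[0.3,0,0,0,0.3],[0.3,0,0,0,0.4],[0.3,0,0,0,0.5],[0.3,0,0,0,0.6],[0.3,0,0,0,0.7],[0.3,0,0,0,0.8],[0.3,0,0,0,0.9],[0.3,0,0,0,1.0]]}}

```text
time_s: 12.95
eef_pos: [0.5212, 0.2897, 0.1163]
tool_rot: [[-0.366, 0.931, 0.001], [0.931, 0.366, -0.0], [-0.001, 0.001, -1.0]]
wrist_force: [-2.5, -2.0, 5.1]
finger_gap: 0.0393
grasp_force: 30.0
```

Request:
{"api": "drive_tool", "payload": {"commands": [[0.3,0,0,0,0.1],[0.3,0,0,0,0.2],[0.3,0,0,0,0.3],[0.3,0,0,0,0.4],[0.3,0,0,0,0.46],[0.3,0,0,0,0.5],[0.3,0,0,0,0.5],[0.3,0,0,0,0.5],[0.3,0,0,0,0.5],[0.3,0,0,0,0.5]]}}

```text
time_s: 13.78
eef_pos: [0.5212, 0.2897, 0.1163]
tool_rot: [[0.121, 0.993, 0.001], [0.993, -0.121, -0.001], [-0.0, 0.001, -1.0]]
wrist_force: [-2.2, -3.4, 5.3]
finger_gap: 0.039
grasp_force: 30.0
```

```bash
python3 - <<'E'
from h import *
go([.5207,.2894,.115])
f=bot.grab_frame("wrist")
A,sk,kn,tk=clock(f); print(cen(A,sk),cen(A,kn))
E
```

```text
shift cm [-0.03 -0.05  0.13] twist 0 rows 0.03357812278397486 0.0 head 83.08 pos [0.5212 0.2897 0.1163] F [-2.2 -3.4  5.3] gap 0.039 gf 30.0 t 13.7833 j6 25.1
(np.float64(123.62595212634696), np.float64(150.84375)) (np.float64(147.19369279977587), np.float64(172.8095238095238))
```

Request:
{"api": "drive_tool", "payload": {"commands": [[0.3,0,0,0,0.02],[0.3,0,0,0,0.04],[0.3,0,0,0,0.055],[0.3,0,0,0,0.06],[0.3,0,0,0,0.06],[0.3,0,0,0,0.06],[0.6,0,0,0,0.06],[0.6,0,0,0,0.06],[0.6,0,0,0,0.06],[0.6,0,0,0,0.06]]}}

```text
time_s: 14.67
eef_pos: [0.5206, 0.29, 0.1149]
tool_rot: [[0.18, 0.984, -0.0], [0.984, -0.18, 0.0], [0.0, -0.0, -1.0]]
wrist_force: [-0.2, -0.1, 0.7]
finger_gap: 0.0563
grasp_force: 0.0
```

Request:
{"api": "drive_tool", "payload": {"commands": [[0.6,0,0,-1,0],[0.6,0,0,-3,0],[0.6,0,0,-5,-0.05],[0.6,0,0,-7,-0.1],[0.6,0,0,-9,-0.15],[0.6,0,0,-11,-0.2],[0.6,0,0,-12,-0.242],[0.6,0,0,-13,-0.242],[0.6,0,0,-13,-0.242],[0.6,0,0,-13,-0.242]]}}

```text
time_s: 15.5
eef_pos: [0.5209, 0.2899, 0.2456]
tool_rot: [[-0.06, 0.998, 0.001], [0.998, 0.06, 0.0], [0.0, 0.001, -1.0]]
wrist_force: [-0.3, 0.4, -0.6]
finger_gap: 0.0566
grasp_force: 0.0
```

```bash
python3 - <<'E'
from h import *
go([.5207,.2894,.115],93.5)
f=bot.grab_frame("wrist")
A,sk,kn,tk=clock(f); print(cen(A,sk),cen(A,kn))
b=cv2.blur(tk[None],(41,1))[0];d=b-tk
print([ (float(A[i]),round(float(d[i]),0)) for i in range(2,718) if d[i]==d[max(0,i-8):i+9].max() and d[i]>8])
W=cloud(f);Z=W[...,2]; L=np.array([np.cos(CY),np.sin(CY)]); N=np.array([-L[1],L[0]])
p=W[...,:2]-DC; a=p@L; c=p@N
m=(Z>.107)&(Z<.118)&(abs(a)<.03)&(c<-.04)&(c>-.09)
print("bolt case coords rel dial",m.sum(),np.percentile(a[m],[2,50,98]),np.percentile(c[m],[2,50,98]),np.median(Z[m]))
E
```

```text
shift cm [-0.06 -0.03 13.06] twist -0.001 rows 3.1330153308246556 0.00796987914769891 head 93.44 pos [0.5209 0.2899 0.2456] F [-0.3  0.4 -0.6] gap 0.0566 gf 0.0 t 15.5 j6 14.8
(np.float64(149.9306656346749), np.float64(155.15625)) (np.float64(149.29511794831234), np.float64(169.80952380952382))
[(31.0, 25.0), (61.0, 25.0), (91.0, 64.0), (121.0, 22.0), (150.5, 17.0), (180.0, 66.0), (209.5, 18.0), (239.5, 19.0), (269.0, 44.0), (300.0, 23.0), (330.0, 23.0), (347.0, 24.0)]
bolt case coords rel dial 479 [-0.02756072 -0.0008335   0.02714403] [-0.08718049 -0.08352627 -0.06090385] 0.11262486146747552
```

```bash
python3 - <<'E'
from h import *
f=bot.grab_frame("wrist")
W=cloud(f);Z=W[...,2]; L=np.array([np.cos(CY),np.sin(CY)]); N=np.array([-L[1],L[0]])
p=W[...,:2]-DC; a=p@L; c=p@N
for lo in(-.09,-.085,-.08,-.075,-.07,-.065,-.06,-.055,-.05):
    m=(Z>.105)&(Z<.12)&(abs(a)<.03)&(c>lo)&(c<lo+.005); print(lo,m.sum(),np.percentile(a[m],[2,50,98]).round(4) if m.sum() else "",np.median(Z[m]).round(4))
u,v=proj(f,[*(DC-.07*N),.11])[0]; u,v=int(u),int(v)
cv2.imwrite("pics/b1.png",cv2.resize(f["frame"][v-45:v+45,u-60:u+60],None,fx=4,fy=4,interpolation=cv2.INTER_CUBIC)); print(u,v)
E
```

```text
-0.09 204 [-0.0289  0.0043  0.0292] 0.1109
-0.085 96 [-0.0132 -0.0015  0.0114] 0.113
-0.08 40 [-0.0046 -0.001   0.0038] 0.1127
-0.075 42 [-0.0048 -0.0004  0.005 ] 0.1127
-0.07 54 [-0.0067 -0.0004  0.0059] 0.113
-0.065 88 [-0.0067 -0.0004  0.0059] 0.112
-0.06 0  nan
-0.055 0  nan
-0.05 0  nan
254 251
  return _methods._mean(a, axis=axis, dtype=dtype,
  ret = ret.dtype.type(ret / rcount)
```

View pics/b1.png

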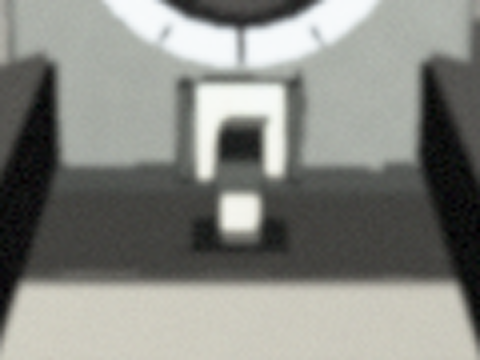

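```bash
python3 - <<'E'
from h import *
f=bot.grab_frame("wrist")
W=cloud(f);Z=W[...,2]; L=np.array([np.cos(CY),np.sin(CY)]); N=np.array([-L[1],L[0]])
p=W[...,:2]-DC; a=p@L; c=p@N
g=cv2.cvtColor(f["frame"],cv2.COLOR_BGR2GRAY)
u,v=254,251
for r in range(v-30,v+25,2): print(r,"a=%.3f c=%.3f z=%.3f g=%d | "%(a[r,u],c[r,u],Z[r,u],g[r,u]), " ".join("%d"%(Z[r,k]*1000) for k in range(u-16,u+17,2)))
E
```

```text
221 a=-0.001 c=-0.044 z=0.087 g=177 |  86 86 85 87 87 86 86 86 87 86 86 86 87 85 85 84 85
223 a=-0.001 c=-0.047 z=0.085 g=165 |  86 85 85 85 85 85 84 86 84 85 85 85 84 85 85 84 85
225 a=-0.001 c=-0.049 z=0.085 g=115 |  86 85 85 85 85 86 85 85 85 85 85 85 86 85 85 85 85
227 a=-0.001 c=-0.050 z=0.090 g=211 |  85 90 85 90 90 91 90 90 90 91 90 90 90 89 86 91 88
229 a=-0.001 c=-0.052 z=0.090 g=247 |  84 92 86 91 91 91 91 90 90 91 90 91 92 91 85 92 93
231 a=-0.001 c=-0.054 z=0.092 g=248 |  84 93 87 91 91 90 90 90 91 90 91 91 89 91 84 92 90
233 a=-0.001 c=-0.056 z=0.091 g=240 |  85 91 86 91 91 91 91 90 90 91 90 90 92 89 85 90 91
235 a=-0.001 c=-0.058 z=0.092 g=156 |  85 90 87 90 90 91 91 92 91 90 90 90 91 91 85 91 89
237 a=-0.001 c=-0.061 z=0.091 g=88 |  85 92 86 90 92 91 92 90 91 92 91 91 89 90 84 92 92
239 a=-0.001 c=-0.061 z=0.098 g=37 |  83 92 87 92 91 94 96 98 97 96 96 94 91 90 86 92 85
241 a=-0.001 c=-0.061 z=0.102 g=34 |  84 92 88 90 91 100 101 102 102 100 102 101 91 91 85 92 86
243 a=-0.001 c=-0.060 z=0.108 g=29 |  85 91 89 90 91 104 107 107 108 107 106 107 91 91 86 92 84
245 a=-0.001 c=-0.061 z=0.112 g=48 |  84 92 88 90 91 110 113 111 112 110 112 110 89 90 85 91 84
247 a=-0.001 c=-0.062 z=0.114 g=89 |  86 91 88 90 90 112 112 112 113 113 112 112 91 90 85 92 85
249 a=-0.001 c=-0.065 z=0.114 g=100 |  85 92 90 92 91 112 112 113 113 113 113 113 91 91 83 93 85
251 a=-0.001 c=-0.067 z=0.113 g=99 |  85 91 85 84 84 112 113 114 112 112 113 111 91 84 86 92 84
253 a=-0.001 c=-0.069 z=0.114 g=110 |  84 85 83 84 84 112 113 113 113 113 112 112 84 85 85 83 85Traceback (most recent call last):
  File "<stdin>", line 7, in <module>
  File "<stdin>", line 7, in <genexpr>
ValueError: cannot convert float NaN to integer
```

Request:
{"api": "drive_tool", "payload": {"commands": [[0.4,-3,-0.05,0,0],[0.4,-6,-0.1,2,0],[0.4,-6.7,-0.1,5,0],[0.4,-6.7,-0.1,8,0],[0.4,-6.7,-0.1,10.5,0],[0.4,-6.7,-0.1,12,0],[0.4,-6.7,-0.1,13,0],[0.4,-6.7,-0.1,13.2,0],[0.4,-6.7,-0.1,13.2,0],[0.4,-6.7,-0.1,13.2,0]]}}

```text
time_s: 16.48
eef_pos: [0.5246, 0.2232, 0.1142]
tool_rot: [[-0.061, 0.998, 0.002], [0.998, 0.061, 0.0], [0.0, 0.002, -1.0]]
wrist_force: [0.7, 0.4, -0.6]
finger_gap: 0.0373
grasp_force: 0.0
```

Request:
{"api": "drive_tool", "payload": {"commands": [[0.1,0,0,0,0],[0.1,0,0,0,0],[0.1,0,0,0,0],[0.1,0,0,0,0],[0.1,0,0,0,0],[0.05,0,0,0,0],[0.05,0,0,0,0],[0.05,0,0,0,0],[0.05,0,0,0,0],[0.05,0,0,0,0]]}}

```text
time_s: 17.32
eef_pos: [0.5246, 0.2231, 0.1139]
tool_rot: [[-0.061, 0.998, 0.002], [0.998, 0.061, 0.0], [0.0, 0.002, -1.0]]
wrist_force: [3.5, 0.4, 2.5]
finger_gap: 0.0138
grasp_force: 30.0
```

Request:
{"api": "drive_tool", "payload": {"commands": [[0.05,0.2,0,0,0],[0.05,0.4,0,0,0],[0.05,0.6,0,0,0],[0.05,0.8,0,0,0],[0.05,1.0,0,0,0],[0.05,1.2,0,0,0],[0.05,1.4,0,0,0],[0.05,1.55,0,0,0],[0.05,1.6,0,0,0],[0.05,1.6,0,0,0]]}}

```text
time_s: 18.15
eef_pos: [0.5237, 0.2391, 0.1138]
tool_rot: [[-0.061, 0.998, 0.002], [0.998, 0.061, -0.0], [-0.0, 0.002, -1.0]]
wrist_force: [4.7, -2.0, 5.5]
finger_gap: 0.0139
grasp_force: 30.0
```

```bash
python3 - <<'E'
from h import *
s,q,R,h=st(); L=np.array([np.cos(CY),np.sin(CY)]); N=np.array([-L[1],L[0]])
print((q[:2]-DC)@N); go(q)
E
```

```text
-0.0503597387607345
shift cm [0. 0. 0.] twist 0 rows 0.0 0.0 head 93.51 pos [0.5237 0.2391 0.1138] F [ 4.7 -2.   5.5] gap 0.0139 gf 30.0 t 18.15 j6 9.8
```

Request:
{"api": "drive_tool", "payload": {"commands": [[0.4,0,0,0,0],[0.4,0,0,0,0],[0.4,0,0,0,0],[0.4,0,0,-2,0],[0.4,0,0,-5,0],[0.4,0,0,-8,0],[0.4,0,0,-11,0],[0.4,0,0,-13,0],[0.4,0,0,-13,0],[0.4,0,0,-13,0]]}}

```text
time_s: 18.98
eef_pos: [0.5226, 0.2392, 0.2432]
tool_rot: [[-0.061, 0.998, -0.0], [0.998, 0.061, 0.0], [0.0, -0.0, -1.0]]
wrist_force: [0.8, -0.0, -0.6]
finger_gap: 0.038
grasp_force: 0.0
```

```bash
cat >> h.py <<'E'
L=np.array([np.cos(CY),np.sin(CY)]); N=np.array([-L[1],L[0]]); O=DC-.216*N
def case(x,y,z): return np.array([*(O+x*L+y*N),z])
E
python3 - <<'E'
from h import *
import pickle
W=cloud(pickle.load(open("pics/top0.pkl","rb")));Z=W[...,2]
p=W[...,:2]-O;a=p@L;c=p@N
m=(Z>.172)&(Z<.19)&(abs(a)<.12)&(abs(c)<.08);print("handle case",m.sum(),np.percentile(a[m],[3,50,97]),np.percentile(c[m],[3,50,97]),np.percentile(Z[m],[50,95]))
m=(Z>.13)&(Z<.14)&(abs(c)<.1)&(abs(a)<.12);print("lid a",np.percentile(a[m],[0.5,99.5]));m=(Z>.13)&(Z<.14)&(abs(c)<.15)&(abs(a)<.07);print("lid c",np.percentile(c[m],[0.5,99.5]))
f=bot.grab_frame("wrist");W=cloud(f);Z=W[...,2];p=W[...,:2]-O;a=p@L;c=p@N
m=(Z>.107)&(Z<.118)&(abs(a)<.006)&(c>.144)&(c<.19);print("bolt y",np.percentile(c[m],[3,97]))
go(case(-.073,0,.25)); go(case(-.073,0,.178))
E
```

```text
handle case 134 [-0.07783221 -0.07360373 -0.06839232] [-0.04655156  0.00107624  0.04516496] [0.18087893 0.18590809]
lid a [-0.08857237  0.08775078]
lid c [-0.12849726  0.13051695]
bolt y [0.14509255 0.17023134]
shift cm [-16.55  -7.11  -0.82] twist 0 rows 4.324216967829814 0.0 head 93.51 pos [0.5218 0.2389 0.2416] F [ 0.8 -0.4 -0.7] gap 0.0377 gf 0.0 t 19.0333 j6 9.8
shift cm [-16.55  -7.09   6.38] twist 0 rows 4.580580716985209 0.0 head 93.51 pos [0.5218 0.2389 0.2416] F [ 0.8 -0.4 -0.7] gap 0.0377 gf 0.0 t 19.0333 j6 9.8
```

Request:
{"api": "drive_tool", "payload": {"commands": [[0.4,-4,-1.8,0,0],[0.4,-8,-3.6,0,0],[0.4,-12,-5.4,0,0],[0.4,-16,-7,0,0],[0.4,-16.55,-7.15,0,0],[0.4,-16.55,-7.15,2,0],[0.4,-16.55,-7.15,4,0],[0.4,-16.55,-7.15,5.7,0],[0.4,-16.55,-7.15,6.3,0],[0.4,-16.55,-7.15,6.4,0]]}}

```text
time_s: 19.87
eef_pos: [0.4592, 0.0696, 0.1758]
tool_rot: [[-0.061, 0.998, -0.007], [0.998, 0.061, 0.001], [0.001, -0.007, -1.0]]
wrist_force: [0.6, 0.4, -0.4]
finger_gap: 0.0372
grasp_force: 0.0
```

Request:
{"api": "drive_tool", "payload": {"commands": [[0.2,0,0,0,0],[0.1,0,0,0,0],[0.05,0,0,0,0],[0.0,0,0,0,0],[0.0,0,0,0,0],[0.0,0,0,0,0],[0.0,0,0,0,0],[0.0,0,0,0,0],[0.0,0,0,0,0],[0.0,0,0,0,0]]}}

```text
time_s: 20.7
eef_pos: [0.4603, 0.0693, 0.1799]
tool_rot: [[-0.061, 0.998, -0.004], [0.998, 0.061, -0.001], [-0.0, -0.004, -1.0]]
wrist_force: [-6.4, -0.6, 6.2]
finger_gap: 0.009
grasp_force: 30.0
```

```bash
python3 - <<'E'
from h import *
s,q,R,h=st(); print((q[:2]-O)@L,(q[:2]-O)@N,q[2]); go(case(-.073,0,.178))
X=lambda t:-15.8*np.cos(t)+4.75*np.sin(t); Zh=lambda t:15.8*np.sin(t)+4.75*np.cos(t)
for k in range(3):
    t0=k*.58; print([[0,0,round(X(t0+.058*i)-X(t0),1),round(-(Zh(t0+.058*i)-Zh(t0)),1),0] for i in range(1,11)])
E
```

```text
-0.07368402676332653 1.418150093187333e-05 0.17993609290250817
shift cm [-0.    0.07  0.19] twist 0 rows 0.04924277786978528 0.0 head 93.52 pos [0.4603 0.0693 0.1799] F [-6.4 -0.6  6.2] gap 0.009 gf 30.0 t 20.7 j6 -8.9
[[0, 0, np.float64(0.3), np.float64(-0.9), 0], [0, 0, np.float64(0.7), np.float64(-1.8), 0], [0, 0, np.float64(1.1), np.float64(-2.7), 0], [0, 0, np.float64(1.5), np.float64(-3.5), 0], [0, 0, np.float64(2.0), np.float64(-4.3), 0], [0, 0, np.float64(2.6), np.float64(-5.1), 0], [0, 0, np.float64(3.2), np.float64(-5.9), 0], [0, 0, np.float64(3.8), np.float64(-6.6), 0], [0, 0, np.float64(4.5), np.float64(-7.2), 0], [0, 0, np.float64(5.2), np.float64(-7.9), 0]]
[[0, 0, np.float64(0.8), np.float64(-0.6), 0], [0, 0, np.float64(1.5), np.float64(-1.1), 0], [0, 0, np.float64(2.3), np.float64(-1.6), 0], [0, 0, np.float64(3.2), np.float64(-2.1), 0], [0, 0, np.float64(4.1), np.float64(-2.5), 0], [0, 0, np.float64(4.9), np.float64(-2.9), 0], [0, 0, np.float64(5.9), np.float64(-3.2), 0], [0, 0, np.float64(6.8), np.float64(-3.4), 0], [0, 0, np.float64(7.7), np.float64(-3.6), 0], [0, 0, np.float64(8.7), np.float64(-3.8), 0]]
[[0, 0, np.float64(1.0), np.float64(-0.1), 0], [0, 0, np.float64(1.9), np.float64(-0.1), 0], [0, 0, np.float64(2.9), np.float64(-0.1), 0], [0, 0, np.float64(3.8), np.float64(-0.0), 0], [0, 0, np.float64(4.8), np.float64(0.1), 0], [0, 0, np.float64(5.7), np.float64(0.3), 0], [0, 0, np.float64(6.6), np.float64(0.6), 0], [0, 0, np.float64(7.5), np.float64(0.9), 0], [0, 0, np.float64(8.4), np.float64(1.2), 0], [0, 0, np.float64(9.3), np.float64(1.6), 0]]
```

Request:
{"api": "drive_tool", "payload": {"commands": [[0,0,0.3,-0.9,0],[0,0,0.7,-1.8,0],[0,0,1.1,-2.7,0],[0,0,1.5,-3.5,0],[0,0,2.0,-4.3,0],[0,0,2.6,-5.1,0],[0,0,3.2,-5.9,0],[0,0,3.8,-6.6,0],[0,0,4.5,-7.2,0],[0,0,5.2,-7.9,0]]}}

```text
time_s: 21.53
eef_pos: [0.5107, 0.0722, 0.2599]
tool_rot: [[-0.061, 0.998, -0.01], [0.998, 0.061, -0.002], [-0.001, -0.01, -1.0]]
wrist_force: [-14.5, -2.5, 8.8]
finger_gap: 0.0093
grasp_force: 30.0
```

```bash
python3 - <<'E'
from h import *
s,q,R,h=st(); x=(q[:2]-O)@L-.085; z=q[2]-.13; print(x,z,np.hypot(x,z), "theta",np.arctan2(z,-x)-np.arctan2(.0475,.158)); go(q)
E
```

```text
-0.1082450404066094 0.12992441901991114 0.16910749075747636 theta 0.5841356773380855
shift cm [0. 0. 0.] twist 0 rows 0.0 0.0 head 93.52 pos [0.5107 0.0722 0.2599] F [-14.5  -2.5   8.8] gap 0.0093 gf 30.0 t 21.5333 j6 -8.0
```

Request:
{"api": "drive_tool", "payload": {"commands": [[0,0,0.8,-0.5,0],[0,0,1.5,-1.0,0],[0,0,2.3,-1.5,0],[0,0,3.2,-1.9,0],[0,0,4.1,-2.3,0],[0,0,4.9,-2.6,0],[0,0,5.9,-2.9,0],[0,0,6.8,-3.1,0],[0,0,7.7,-3.3,0],[0,0,8.7,-3.5,0]]}}

```text
time_s: 22.37
eef_pos: [0.6013, 0.0773, 0.2971]
tool_rot: [[-0.061, 0.998, 0.003], [0.998, 0.061, -0.002], [-0.002, 0.002, -1.0]]
wrist_force: [-4.2, -2.1, 3.9]
finger_gap: 0.0088
grasp_force: 30.0
```

Request:
{"api": "drive_tool", "payload": {"commands": [[0,0,1.0,-0.1,0],[0,0,1.9,-0.1,0],[0,0,2.9,-0.1,0],[0,0,3.8,0,0],[0,0,4.8,0.1,0],[0,0,5.7,0.3,0],[0,0,6.6,0.6,0],[0,0,7.5,0.9,0],[0,0,8.4,1.2,0],[0,0,9.3,1.6,0]]}}

```text
time_s: 23.2
eef_pos: [0.6942, 0.0827, 0.2775]
tool_rot: [[-0.06, 0.998, 0.001], [0.998, 0.06, -0.001], [-0.001, 0.001, -1.0]]
wrist_force: [-2.4, -5.1, 2.0]
finger_gap: 0.009
grasp_force: 30.0
```

```bash
python3 - <<'E'
from h import *
s,q,R,h=st(); x=(q[:2]-O)@L-.085; z=q[2]-.13; print(x,z,np.hypot(x,z), "theta",np.arctan2(z,-x)-np.arctan2(.0475,.158)); go(q)
E
```

```text
0.07556598534903071 0.1474680777758976 0.16570169614306338 theta 1.75229526010245
shift cm [0. 0. 0.] twist 0 rows 0.0 0.0 head 93.47 pos [0.6942 0.0827 0.2775] F [-2.4 -5.1  2. ] gap 0.009 gf 30.0 t 23.2 j6 -5.9
```

Request:
{"api": "drive_tool", "payload": {"commands": [[0.3,0,0,0,0],[0.35,0,0,0,0],[0.35,0,0,-1,0],[0.35,0,0,-3,0],[0.35,0,0,-5,0],[0.35,0,0,-7,0],[0.35,0,-2,-8,0],[0.35,-3,-5,-8,0],[0.35,-6,-7,-8,0],[0.35,-9,-9,-8,0]]}}

```text
time_s: 24.03
eef_pos: [0.6077, -0.0117, 0.3587]
tool_rot: [[-0.063, 0.998, 0.002], [0.998, 0.063, 0.0], [0.0, 0.002, -1.0]]
wrist_force: [0.1, 0.5, 0.5]
finger_gap: 0.0332
grasp_force: 0.0
```

Request:
{"api": "drive_tool", "payload": {"commands": [[0.5,-4,0,0,-0.1],[0.5,-8,0,0,-0.2],[0.5,-12,0,0,-0.3],[0.5,-16,0,0,-0.4],[0.5,-20,0,0,-0.5],[0.5,-23,0,0,-0.6],[0.5,-23,0,0,-0.7],[0.5,-23,0,0,-0.8],[0.5,-23,0,0,-0.9],[0.5,-23,0,0,-1.0]]}}

```text
time_s: 24.87
eef_pos: [0.6229, -0.2412, 0.3582]
tool_rot: [[-0.875, 0.484, 0.002], [0.484, 0.875, 0.0], [-0.001, 0.001, -1.0]]
wrist_force: [0.3, -0.5, 0.7]
finger_gap: 0.0469
grasp_force: 0.0
```

```bash
python3 - <<'E'
from h import *
import pickle
f=bot.grab_frame("top"); pickle.dump(f,open("pics/t3.pkl","wb")); cv2.imwrite("pics/t3.png",cv2.resize(f["frame"][110:300,100:420],None,fx=2.5,fy=2.5,interpolation=cv2.INTER_CUBIC))
f=bot.grab_frame("wrist"); pickle.dump(f,open("pics/w3.pkl","wb"))
go([.606,-.260,.2],149.6)
E
```

```text
shift cm [ 0.57 -2.5  15.82] twist 0.021 rows 3.84230173535064 0.16755716224292957 head 150.8 pos [ 0.623  -0.2409  0.3582] F [-0.4 -0.1 -0.7] gap 0.0469 gf 0.0 t 24.9667 j6 -91.7
```

View pics/t3.png

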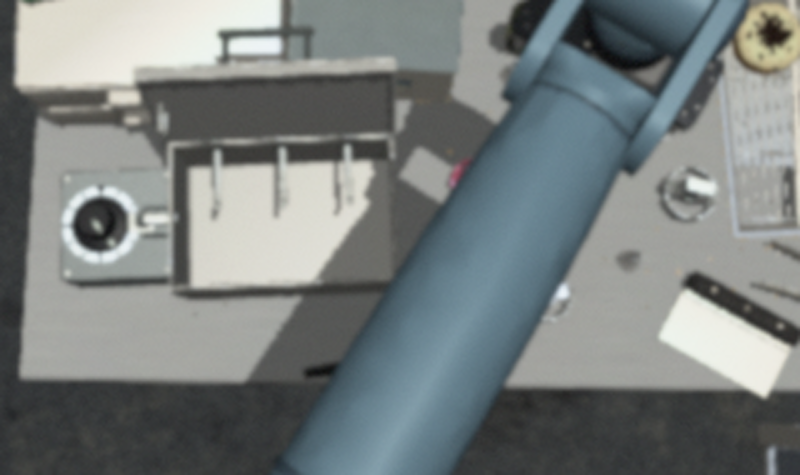

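The lid is open and the three pegs show at (217,180), (282,180) and (345,180). Next I measure the pegs from this top view and cutter A with the wrist camera.

```bash
cat >> h.py <<'E'
def strap(f,p0,r=.03):
    W=cloud(f).reshape(-1,3); W=W[np.isfinite(W[:,0])]
    q=W[np.hypot(W[:,0]-p0[0],W[:,1]-p0[1])<r+.015]; a=q[(q[:,2]>.062)&(q[:,2]<.078)]
    for _ in range(3):
        c=np.array(cv2.minAreaRect(a[:,:2].astype(np.float32))[0]); a=a[np.hypot(*(a[:,:2]-c).T)<.028]
    (cx,cy),(w,h),an=cv2.minAreaRect(a[:,:2].astype(np.float32)); ya=an if w>h else an+90
    q=W[np.hypot(W[:,0]-cx,W[:,1]-cy)<.04]; b=q[(q[:,2]>.015)]
    ev=np.linalg.eigh(np.cov(a[:,:2].T))[1][:,1]; pca=np.degrees(np.arctan2(ev[1],ev[0]))%180
    print("strap",len(a),np.round([cx,cy,w,h],4),"mean",a.mean(0).round(4),"yaxis",round(ya%180,1),round(pca,1),"head",round(ya%180+90,1),"ring",cv2.minEnclosingCircle(b[:,:2].astype(np.float32))); return cx,cy,ya%180+90
E
python3 - <<'E'
from h import *
import pickle
W=cloud(pickle.load(open("pics/t3.pkl","rb")));Z=W[...,2];p=W[...,:2]-O;a=p@L;c=p@N
for y in(.076,0,-.076):
    m=(Z>.092)&(Z<.12)&(abs(c-y)<.02)&(a>-.03)&(a<.07); print("peg",m.sum(),np.median(c[m]),np.percentile(a[m],[1,99]),np.percentile(Z[m],[10,50,95]))
x,y,h=strap(pickle.load(open("pics/w3.pkl","rb")),(.606,-.26))
go([x,y,.058],h)
E
```

```text
peg 55 0.07535724617890628 [0.00876823 0.06894928] [0.10025012 0.10284781 0.11033571]
peg 47 -0.0007186554397613997 [0.00745057 0.06918129] [0.10073918 0.10381984 0.11285988]
peg 46 -0.07354610275940779 [0.00792839 0.06955373] [0.09971772 0.10396639 0.11083863]
strap 249 [ 0.605  -0.2629  0.0337  0.0161] mean [ 0.6045 -0.263   0.0699] yaxis 57.6 58.7 head 147.6 ring ((0.5961667895317078, -0.25756123661994934), 0.03727483004331589)
shift cm [ 0.53 -2.82 30.02] twist 0.055 rows 7.230663490885858 0.44212502262524134 head 150.8 pos [ 0.623  -0.2409  0.3582] F [-0.4 -0.1 -0.7] gap 0.0469 gf 0.0 t 24.9667 j6 -91.7
```

Request:
{"api": "drive_tool", "payload": {"commands": [[0.55,0.5,-1.5,3,0.02],[0.55,0.55,-2.7,7,0.05],[0.55,0.55,-2.7,11,0.05],[0.55,0.55,-2.7,15,0.05],[0.55,0.55,-2.7,19,0.05],[0.55,0.55,-2.7,22.5,0.05],[0.55,0.55,-2.7,25.5,0.05],[0.55,0.55,-2.7,28,0.05],[0.55,0.55,-2.7,29.5,0.05],[0.55,0.55,-2.7,30,0.05]]}}

```text
time_s: 25.8
eef_pos: [0.6036, -0.261, 0.0546]
tool_rot: [[-0.847, 0.532, -0.004], [0.532, 0.847, 0.003], [0.004, 0.0, -1.0]]
wrist_force: [-0.2, -0.0, 0.1]
finger_gap: 0.0518
grasp_force: 0.0
```

Request:
{"api": "drive_tool", "payload": {"commands": [[0.4,0,0,0,0],[0.3,0,0,0,0],[0.3,0,0,0,0],[0.3,0,0,0,0],[0.3,0,0,0,0],[0.3,0,0,0,0],[0.3,0,0,0,0],[0.3,0,0,0,0],[0.3,0,0,0,0],[0.3,0,0,0,0]]}}

```text
time_s: 26.63
eef_pos: [0.6059, -0.263, 0.059]
tool_rot: [[-0.847, 0.531, 0.002], [0.531, 0.847, -0.002], [-0.003, -0.0, -1.0]]
wrist_force: [-0.7, -0.5, 6.1]
finger_gap: 0.0382
grasp_force: 28.9
```

```bash
python3 - <<'E'
from h import *
s,q,R,h=st(); go([q[0],q[1],.22],183.5); go(case(-.025,.076,.22),183.5)
E
```

```text
shift cm [ -0.05  -0.   -16.1 ] twist -0.621 rows 3.8598201457172303 4.9683827011498725 head 147.92 pos [ 0.6059 -0.263   0.059 ] F [-0.7 -0.5  6.1] gap 0.0382 gf 28.9 t 26.6333 j6 -91.2
shift cm [ 30.4   29.44 -16.19] twist -0.621 rows 10.865797684342086 4.9683827011498725 head 147.92 pos [ 0.6059 -0.263   0.059 ] F [-0.7 -0.5  6.1] gap 0.0382 gf 28.9 t 26.6333 j6 -91.2
```

Request:
{"api": "drive_tool", "payload": {"commands": [[0.3,0,0,0,0],[0.3,0,0,0,0],[0.3,0,0,0,0],[0.3,0,0,-0.1,0],[0.3,0,0,-0.3,0],[0.3,0,0,-0.6,0],[0.3,0,0,-1,0],[0.3,0,0,-1.5,0],[0.3,0,0,-2,0],[0.3,0,0,-2,0]]}}

```text
time_s: 27.47
eef_pos: [0.6056, -0.2627, 0.0788]
tool_rot: [[-0.847, 0.531, 0.002], [0.531, 0.847, -0.001], [-0.002, -0.0, -1.0]]
wrist_force: [0.6, 0.2, -0.3]
finger_gap: 0.0379
grasp_force: 27.6
```

```bash
python3 - <<'E'
from h import *
f=bot.grab_frame("wrist"); cv2.imwrite("pics/w4.png",f["frame"]); s,q,R,h=st(); go(q)
E
```

```text
shift cm [0. 0. 0.] twist 0 rows 0.0 0.0 head 147.93 pos [ 0.6054 -0.2625  0.0782] F [ 0.8  0.  -0.7] gap 0.038 gf 27.6 t 27.5167 j6 -91.2
```

View pics/w4.png

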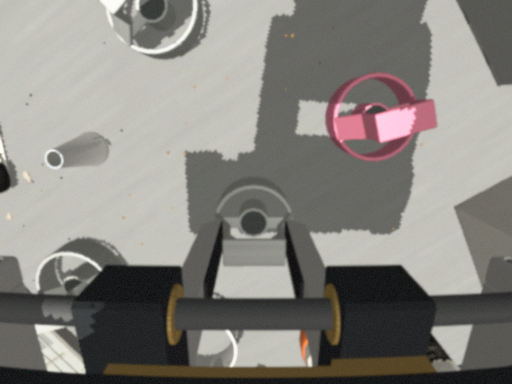

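The grip looks aligned at (255,240), but the 38 mm gap suggests the tips are on the splayed lower part of the legs. I regrasp 8 mm higher.

Request:
{"api": "drive_tool", "payload": {"commands": [[0.3,0,0,0.5,0],[0.3,0,0,1,0],[0.3,0,0,1.5,0],[0.3,0,0,1.8,0],[0.3,0,0,2,0],[0.3,0,0,2,0],[0.55,0,0,2,0],[0.55,0,0,2,0],[0.55,0,0,1.6,0],[0.55,0,0,1.1,0]]}}

```text
time_s: 28.35
eef_pos: [0.6043, -0.2619, 0.0654]
tool_rot: [[-0.847, 0.531, -0.002], [0.531, 0.847, 0.001], [0.002, 0.0, -1.0]]
wrist_force: [-0.5, -0.5, 0.4]
finger_gap: 0.0515
grasp_force: 0.0
```

Request:
{"api": "drive_tool", "payload": {"commands": [[0.4,0,0,0,0],[0.25,0,0,0,0],[0.25,0,0,0,0],[0.25,0,0,0,0],[0.25,0,0,0,0],[0.25,0,0,0,0],[0.25,0,0,0,0],[0.25,0,0,0,0],[0.25,0,0,0,0],[0.25,0,0,0,0]]}}

```text
time_s: 29.18
eef_pos: [0.6049, -0.2622, 0.0662]
tool_rot: [[-0.847, 0.531, -0.0], [0.531, 0.847, 0.0], [0.0, 0.0, -1.0]]
wrist_force: [0.4, 0.7, 0.1]
finger_gap: 0.0338
grasp_force: 30.0
```

Request:
{"api": "drive_tool", "payload": {"commands": [[0.25,0,0,-2,0],[0.25,0,0,-5,0],[0.25,0,0,-9,0],[0.25,1,1,-13,0],[0.25,3.2,3,-16,0],[0.25,5.6,5.4,-16.4,0],[0.25,8.2,8,-16.4,0],[0.25,10.8,10.5,-16.4,0],[0.25,13.5,13,-16.4,0],[0.25,16,15.5,-16.4,0]]}}

```text
time_s: 30.02
eef_pos: [0.5505, -0.0443, 0.23]
tool_rot: [[-0.847, 0.531, -0.001], [0.531, 0.847, 0.0], [0.001, -0.0, -1.0]]
wrist_force: [1.5, -0.6, -0.8]
finger_gap: 0.0337
grasp_force: 30.0
```

Request:
{"api": "drive_tool", "payload": {"commands": [[0.25,2.7,2.6,0,-0.1],[0.25,5.2,5,0,-0.2],[0.25,7.6,7.4,0,-0.3],[0.25,10,9.7,0,-0.4],[0.25,12,11.6,0,-0.5],[0.25,13.5,13,0,-0.58],[0.25,14.4,13.9,0,-0.62],[0.25,14.4,13.9,0,-0.62],[0.25,14.4,13.9,0,-0.62],[0.25,14.4,13.9,0,-0.62]]}}

```text
time_s: 30.85
eef_pos: [0.5037, 0.1474, 0.2302]
tool_rot: [[-0.998, -0.058, -0.0], [-0.058, 0.998, -0.0], [0.0, -0.0, -1.0]]
wrist_force: [-0.1, -0.3, -1.2]
finger_gap: 0.0338
grasp_force: 30.0
```

```bash
python3 - <<'E'
from h import *
go(case(-.025,.0755,.121),183.5); go(case(.030,.0755,.121),183.5)
E
```

```text
shift cm [-0.06  0.03 10.92] twist -6.286 rows 2.6175632170621586 50.28903089772039 head -176.67 pos [0.5037 0.1474 0.2302] F [-0.1 -0.3 -1.2] gap 0.0338 gf 30.0 t 30.85 j6 -89.4
shift cm [-5.56  0.04 10.91] twist -6.286 rows 2.9378188665490272 50.28903089772039 head -176.67 pos [0.5037 0.1474 0.2302] F [-0.1 -0.3 -1.2] gap 0.0338 gf 30.0 t 30.85 j6 -89.4
```

Request:
{"api": "drive_tool", "payload": {"commands": [[0.25,0,0.05,3,0],[0.25,0,0.05,6,0],[0.25,0,0.05,8.5,0],[0.25,0,0.05,10.2,0],[0.25,0,0.05,10.8,0],[0.25,0,0.05,10.8,0],[0.25,-1.2,0.05,10.8,0],[0.25,-2.6,0.05,10.8,0],[0.25,-4,0.05,10.8,0],[0.25,-5.2,0.05,10.8,0]]}}

```text
time_s: 31.68
eef_pos: [0.5577, 0.1514, 0.1245]
tool_rot: [[-0.998, -0.059, 0.004], [-0.059, 0.998, 0.0], [-0.004, -0.0, -1.0]]
wrist_force: [0.6, 0.9, -1.0]
finger_gap: 0.0336
grasp_force: 30.0
```

```bash
python3 - <<'E'
from h import *
go(case(.030,.0755,.104))
E
```

```text
shift cm [-0.14 -0.05  2.05] twist 0 rows 0.4929973027126549 0.0 head -176.62 pos [0.5577 0.1514 0.1245] F [ 0.6  0.9 -1. ] gap 0.0336 gf 30.0 t 31.6833 j6 -89.4
```

Request:
{"api": "drive_tool", "payload": {"commands": [[0.25,-0.2,0,0.3,0],[0.25,-0.3,0,0.8,0],[0.25,-0.3,0,1.3,0],[0.25,-0.3,0,1.6,0],[0.25,-0.3,0,1.8,0],[0.25,-0.3,0,1.8,0],[0.25,-0.3,0,1.8,0],[0.35,-0.3,0,1.8,0],[0.48,-0.3,0,1.8,0],[0.48,-0.3,0,1.8,0]]}}

```text
time_s: 32.52
eef_pos: [0.5585, 0.1521, 0.1046]
tool_rot: [[-0.998, -0.06, 0.001], [-0.06, 0.998, 0.0], [-0.001, 0.0, -1.0]]
wrist_force: [-0.4, -0.6, -0.1]
finger_gap: 0.0432
grasp_force: 0.0
```

Request:
{"api": "drive_tool", "payload": {"commands": [[0.48,0,0,0,0],[0.48,0,0,-1,0],[0.48,0,0,-3,0],[0.48,0,0,-6,0],[0.48,0,0,-9,0],[0.48,0,0,-12,0],[0.48,2,-2,-15,0],[0.48,5,-5,-17,0],[0.48,7,-8,-18,0],[0.48,9,-11,-18,0]]}}

```text
time_s: 33.35
eef_pos: [0.4753, 0.0359, 0.2887]
tool_rot: [[-0.998, -0.062, 0.007], [-0.062, 0.998, -0.001], [-0.007, -0.002, -1.0]]
wrist_force: [0.9, 0.2, -0.4]
finger_gap: 0.0455
grasp_force: 0.0
```

```bash
python3 - <<'E'
from h import *
f=bot.grab_frame("wrist"); cv2.imwrite("pics/w5.png",f["frame"]); go([.583,-.419,.30],168.7-360)
W=cloud(f);Z=W[...,2];p=W[...,:2]-O;a=p@L;c=p@N
m=(Z>.098)&(Z<.125)&(abs(c-.076)<.03)&(a>-.02)&(a<.06);print(m.sum(),[np.percentile(v[m],[3,50,97]).round(4) for v in(a,c,Z)])
E
```

```text
shift cm [ -8.41 -45.66  -1.08] twist 0.255 rows 11.136012478279255 2.036464664460194 head -176.71 pos [0.4729 0.0319 0.2871] F [ 1.5 -1.1 -0.3] gap 0.045 gf 0.0 t 33.4 j6 -103.0
524 [array([0.0079, 0.0261, 0.0513]), array([0.0597, 0.0751, 0.0926]), array([0.1005, 0.1069, 0.1114])]
```

View pics/w5.png

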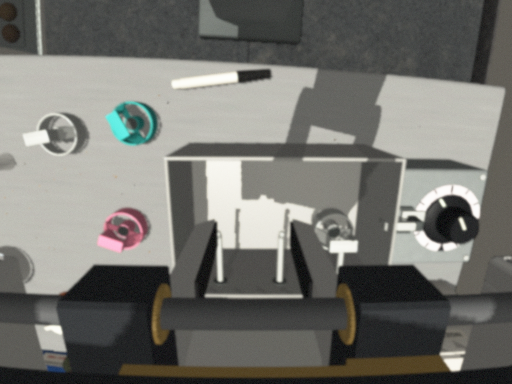

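The first cutter hangs on the left peg at (342,245). On to the cutter at (0.583, -0.419).

Request:
{"api": "drive_tool", "payload": {"commands": [[0.55,-0.7,-4,0,0],[0.55,-1.4,-8,0,0],[0.55,-2.1,-12,0,0],[0.55,-2.8,-16,0,0],[0.55,-3.5,-20,0,0],[0.55,-4.2,-24,0,0],[0.55,-4.9,-28,0,0],[0.55,-5.6,-32,0,0],[0.55,-6.3,-36,0,0],[0.55,-7,-39,0,0]]}}

```text
time_s: 34.23
eef_pos: [0.5683, -0.3514, 0.2848]
tool_rot: [[-0.998, -0.058, 0.0], [-0.058, 0.998, -0.001], [-0.0, -0.001, -1.0]]
wrist_force: [0.4, 0.5, 1.1]
finger_gap: 0.0514
grasp_force: 0.0
```

Request:
{"api": "drive_tool", "payload": {"commands": [[0.55,-0.7,-3,0,0.1],[0.55,-1.4,-5.5,0,0.2],[0.55,-1.4,-6.6,0,0.255],[0.55,-1.4,-6.6,0,0.255],[0.55,-1.4,-6.6,0,0.255],[0.55,-1.4,-6.6,0,0.255],[0.55,-1.4,-6.6,0,0.255],[0.55,-1.4,-6.6,0,0.255],[0.55,-1.4,-6.6,0,0.255],[0.55,-1.4,-6.6,0,0.255]]}}

```text
time_s: 35.07
eef_pos: [0.5864, -0.4127, 0.2845]
tool_rot: [[-0.981, 0.193, 0.0], [0.193, 0.981, -0.0], [-0.0, -0.0, -1.0]]
wrist_force: [-0.1, 0.9, -0.2]
finger_gap: 0.0515
grasp_force: 0.0
```

```bash
python3 - <<'E'
from h import *
f=bot.grab_frame("wrist"); x,y,h=strap(f,(.583,-.419)); go([x,y,.066],h)
f=bot.grab_frame("top"); strap(f,(.583,-.419)); strap(f,(.452,-.241))
E
```

```text
strap 353 [ 0.5818 -0.4214  0.0339  0.0163] mean [ 0.5815 -0.4214  0.0697] yaxis 76.6 77.0 head 166.6 ring ((0.5803987979888916, -0.421064168214798), 0.03974766656756401)
shift cm [ 0.29 -0.93 21.85] twist 0.04 rows 5.2440650450339295 0.3226587432173998 head 168.88 pos [ 0.5864 -0.4128  0.2845] F [ 0.2 -0.3  0.3] gap 0.0518 gf 0.0 t 35.1167 j6 -123.1
strap 0 [0. 0. 0. 0.] mean [nan nan nan] yaxis 90.0 nan head 180.0 ring ((0.0, 0.0), 0.0)
strap 11 [ 0.4554 -0.2286  0.0064  0.0159] mean [ 0.4534 -0.2284  0.0694] yaxis 135.9 129.0 head 225.9 ring ((0.4553811252117157, -0.22856256365776062), 0.04000513628125191)
  avg = a.mean(axis, **keepdims_kw)
  ret = um.true_divide(
h.py:45: RuntimeWarning: Degrees of freedom <= 0 for slice
  ev=np.linalg.eigh(np.cov(a[:,:2].T))[1][:,1]; pca=np.degrees(np.arctan2(ev[1],ev[0]))%180
  c *= np.true_divide(1, fact)
  c *= np.true_divide(1, fact)
h.py:46: RuntimeWarning: Mean of empty slice.
  print("strap",len(a),np.round([cx,cy,w,h],4),"mean",a.mean(0).round(4),"yaxis",round(ya%180,1),round(pca,1),"head",round(ya%180+90,1),"ring",cv2.minEnclosingCircle(b[:,:2].astype(np.float32))); return cx,cy,ya%180+90
```

Request:
{"api": "drive_tool", "payload": {"commands": [[0.55,0.25,-0.8,2,0.035],[0.55,0.25,-0.8,5,0.035],[0.55,0.25,-0.8,8,0.035],[0.55,0.25,-0.8,11,0.035],[0.55,0.25,-0.8,14,0.035],[0.55,0.25,-0.8,17,0.035],[0.55,0.25,-0.8,19.5,0.035],[0.55,0.25,-0.8,21,0.035],[0.55,0.25,-0.8,21.8,0.035],[0.55,0.25,-0.8,21.8,0.035]]}}

```text
time_s: 36.0
eef_pos: [0.5817, -0.4199, 0.0645]
tool_rot: [[-0.974, 0.228, -0.002], [0.228, 0.974, 0.002], [0.002, 0.002, -1.0]]
wrist_force: [0.3, 0.3, 0.4]
finger_gap: 0.0514
grasp_force: 0.0
```

Request:
{"api": "drive_tool", "payload": {"commands": [[0.4,0,0,0,0],[0.25,0,0,0,0],[0.25,0,0,0,0],[0.25,0,0,0,0],[0.25,0,0,0,0],[0.25,0,0,0,0],[0.25,0,0,0,0],[0.25,0,0,0,0],[0.25,0,0,0,0],[0.25,0,0,0,0]]}}

```text
time_s: 36.83
eef_pos: [0.5834, -0.4217, 0.0685]
tool_rot: [[-0.974, 0.228, 0.003], [0.228, 0.974, -0.002], [-0.003, -0.002, -1.0]]
wrist_force: [-0.2, -1.5, 6.6]
finger_gap: 0.0337
grasp_force: 30.0
```

```bash
python3 - <<'E'
from h import *
go(case(-.025,-.001,.23),183.5)
E
```

```text
shift cm [ 18.42  46.27 -16.29] twist -0.291 rows 12.566359073799234 2.327657073547272 head 166.83 pos [ 0.5834 -0.4217  0.0685] F [-0.2 -1.5  6.6] gap 0.0337 gf 30.0 t 36.8333 j6 -121.7
```

Request:
{"api": "drive_tool", "payload": {"commands": [[0.25,0,0,-2,0],[0.25,0,0,-5,0],[0.25,0,0,-9,0],[0.25,0.6,1.5,-13,0],[0.25,2,5,-15.8,0],[0.25,3.4,8.6,-16.3,0],[0.25,4.8,12.2,-16.3,0],[0.25,6.3,15.8,-16.3,0],[0.25,7.7,19.4,-16.3,0],[0.25,9.1,23,-16.3,0]]}}

```text
time_s: 37.67
eef_pos: [0.5451, -0.1739, 0.2289]
tool_rot: [[-0.974, 0.228, -0.001], [0.228, 0.974, 0.0], [0.001, 0.0, -1.0]]
wrist_force: [1.8, -0.4, -1.2]
finger_gap: 0.0341
grasp_force: 30.0
```

Request:
{"api": "drive_tool", "payload": {"commands": [[0.25,1.4,3.6,0,-0.05],[0.25,2.8,7.2,0,-0.1],[0.25,4.2,10.8,0,-0.15],[0.25,5.6,14.4,0,-0.2],[0.25,7,17.6,0,-0.25],[0.25,8.3,20.8,0,-0.29],[0.25,9.1,22.8,0,-0.29],[0.25,9.3,23.3,0,-0.29],[0.25,9.3,23.3,0,-0.29],[0.25,9.3,23.3,0,-0.29]]}}

```text
time_s: 38.5
eef_pos: [0.5086, 0.0717, 0.2291]
tool_rot: [[-0.998, -0.06, -0.0], [-0.06, 0.998, -0.0], [0.0, -0.0, -1.0]]
wrist_force: [-0.3, -0.5, -0.4]
finger_gap: 0.0339
grasp_force: 30.0
```

```bash
python3 - <<'E'
from h import *
go(case(-.025,-.0007,.125),183.5-360)
E
```

```text
shift cm [-4.000e-02 -1.000e-02  1.041e+01] twist -0.001 rows 2.496419142988962 0.005883086453855434 head -176.54 pos [0.5086 0.0717 0.2291] F [-0.3 -0.5 -0.4] gap 0.0339 gf 30.0 t 38.5 j6 -98.1
```

Request:
{"api": "drive_tool", "payload": {"commands": [[0.25,0,0,3,0],[0.25,0,0,6,0],[0.25,0,0,8.5,0],[0.25,0,0,10,0],[0.25,0,0,10.4,0],[0.25,0,0,10.4,0],[0.25,-1.2,0,10.4,0],[0.25,-2.6,0,10.4,0],[0.25,-4,0,10.4,0],[0.25,-5.2,0,10.4,0]]}}

```text
time_s: 39.33
eef_pos: [0.5632, 0.0744, 0.1275]
tool_rot: [[-0.998, -0.059, 0.004], [-0.059, 0.998, -0.0], [-0.004, -0.001, -1.0]]
wrist_force: [0.1, -0.1, 0.5]
finger_gap: 0.0236
grasp_force: 0.0
```

Request:
{"api": "drive_tool", "payload": {"commands": [[0.25,-0.2,0,0.3,0],[0.25,-0.3,0,0.8,0],[0.25,-0.3,0,1.3,0],[0.25,-0.3,0,1.7,0],[0.25,-0.3,0,2.0,0],[0.25,-0.3,0,2.0,0],[0.25,-0.3,0,2.0,0],[0.35,-0.3,0,2.0,0],[0.48,-0.3,0,2.0,0],[0.48,-0.3,0,2.0,0]]}}

```text
time_s: 40.17
eef_pos: [0.5637, 0.0754, 0.1055]
tool_rot: [[-0.998, -0.06, 0.0], [-0.06, 0.998, -0.0], [-0.0, -0.0, -1.0]]
wrist_force: [0.0, 0.2, 0.1]
finger_gap: 0.0399
grasp_force: 0.0
```

Request:
{"api": "drive_tool", "payload": {"commands": [[0.48,0,0,0,0],[0.48,0,0,-1,0],[0.48,0,0,-3,0],[0.48,0,0,-6,0],[0.48,0,0,-9,0],[0.48,0,0,-12,0],[0.48,2,-2,-15,0],[0.48,5,-5,-17,0],[0.48,7,-8,-18,0],[0.48,9,-11,-18,0]]}}

```text
time_s: 41.0
eef_pos: [0.4805, -0.0409, 0.2898]
tool_rot: [[-0.998, -0.062, 0.007], [-0.062, 0.998, -0.003], [-0.007, -0.003, -1.0]]
wrist_force: [0.4, -0.1, 1.4]
finger_gap: 0.0448
grasp_force: 0.0
```

```bash
python3 - <<'E'
from h import *
f=bot.grab_frame("wrist"); go([.452,-.241,.28],192.9-360)
W=cloud(f);Z=W[...,2];p=W[...,:2]-O;a=p@L;c=p@N
for y in(.076,0): m=(Z>.098)&(Z<.125)&(abs(c-y)<.03)&(a>-.02)&(a<.06);print(m.sum(),[np.percentile(v[m],[3,50,97]).round(4) for v in(a,c,Z)])
E
```

```text
shift cm [  3.72 -19.4    0.91] twist -0.168 rows 4.741208174447674 1.3477794341989409 head -176.75 pos [ 0.4782 -0.0452  0.2882] F [ 2.2 -2.  -1. ] gap 0.0449 gf 0.0 t 41.05 j6 -112.1
488 [array([0.0092, 0.0265, 0.0515]), array([0.0592, 0.0744, 0.0925]), array([0.1   , 0.1067, 0.1117])]
216 [array([0.0057, 0.0307, 0.0542]), array([-0.0036, -0.0012,  0.0028]), array([0.1008, 0.104 , 0.1126])]
```

```bash
python3 - <<'E'
from h import *
f=bot.grab_frame("wrist");cv2.imwrite("pics/w6.png",f["frame"])
import pickle; pickle.dump(f,open("pics/w6.pkl","wb"))
E
```

```text
(no output)
```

View pics/w6.png

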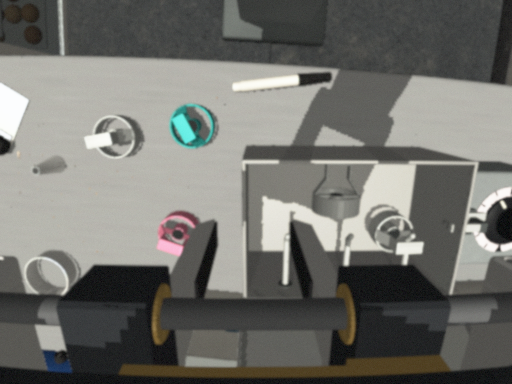

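```bash
python3 - <<'E'
from h import *
import pickle
f=pickle.load(open("pics/w6.pkl","rb")); W=cloud(f);Z=W[...,2];p=W[...,:2]-O;a=p@L;c=p@N
print("rows step 4, cols 302..374 step 6: z mm / a mm / c mm")
for r in range(158,232,4): print(r,"z"," ".join("%4.0f"%(Z[r,k]*1e3) for k in range(302,376,6)),"| a"," ".join("%4.0f"%(a[r,k]*1e3) for k in range(302,376,6)))
r=200;print("c"," ".join("%4.0f"%(c[r,k]*1e3) for k in range(302,376,6)))
x,y=338,190
cv2.imwrite("pics/w6c.png",cv2.resize(f["frame"][140:270,240:440],None,fx=4,fy=4,interpolation=cv2.INTER_CUBIC))
E
```

```text
rows step 4, cols 302..374 step 6: z mm / a mm / c mm
158 z  117  117  116  117  117  117  117  116  116  117  117  116  119 | a  -86  -86  -86  -86  -86  -86  -86  -86  -86  -86  -86  -86  -87
162 z  130  131  130  129  131  131  131  130  131  131  131  130  132 | a  -84  -84  -84  -84  -84  -84  -84  -84  -84  -84  -84  -84  -84
166 z    5    4    5    6   44    4    3    5   46    4    5    6    5 | a  -57  -56  -56  -57  -64  -56  -56  -57  -64  -56  -56  -57  -56
170 z    4    3    5    4   45    5    6    4   46    4    5    4    6 | a  -50  -50  -50  -50  -58  -51  -51  -50  -59  -50  -50  -50  -51
174 z    4    3    4    5   44    3    5    3   45    4    6    5    4 | a  -44  -44  -44  -44  -53  -44  -44  -44  -53  -44  -45  -44  -44
178 z    5    4    4    5   46    4    5    6   47    3    6    4    4 | a  -38  -38  -38  -39  -48  -38  -38  -38  -48  -38  -38  -38  -38
182 z    5    4    5   33    3    5    4    3   46    5    5    4    3 | a  -32  -32  -32  -39  -32  -32  -32  -32  -42  -32  -32  -32  -32
186 z    4    5    4   44    5    4    5    3    6    5    5    5 
[... 980 characters left out ...]
   6 | a   18   18   18   -1   -3   -4   -5   -4   -4   -1   19   19   18
218 z    3    4    4    4    3    5    4    4    6    5    3    5   42 | a   25   25   25   25   25   25   25   25   25   25   26   25   11
222 z  276    5    5    4    4    3    4    4    4    3    4    5   51 | a  -73   31   31   32   32   32   32   32   32   32   32   32   14
226 z  282  283    4    5    4    4    3    4    2    4    4   39   56 | a  -73  -73   38   38   38   38   39   39   39   39   39   25   18
230 z  288  288    4    5    3    5    4    4    5    4    4   39   57 | a  -73  -73   45   44   45   45   45   45   45   45   46   31   24
c  -43  -34  -33  -27  -21  -14   -7    1   10   19   48   58   68
```

View pics/w6c.png

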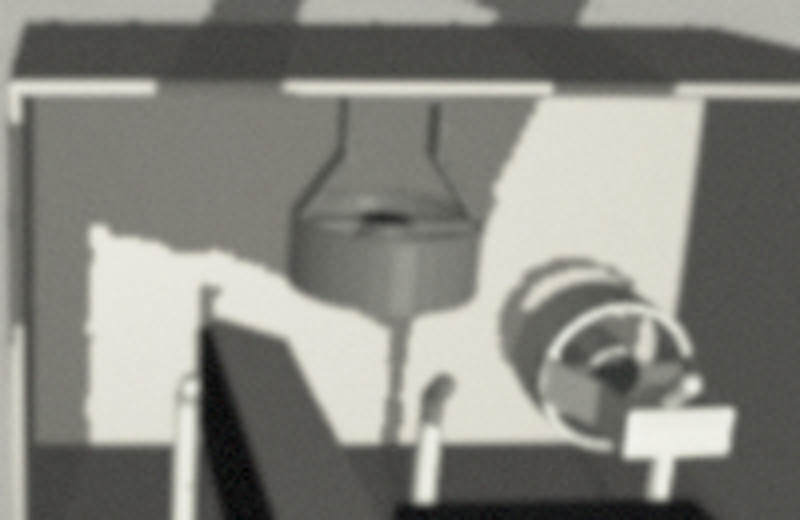

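The cutter slipped and lies on its side in the compartment, ring at (390,265) of the crop, handle towards the front wall. I'll locate its legs, then drag it back, grip it, and tip it upright in hand against a wall.

```bash
python3 - <<'E'
from h import *
import pickle
f=bot.grab_frame("wrist"); W=cloud(f);Z=W[...,2];p=W[...,:2]-O;a=p@L;c=p@N
m=(Z>.038)&(Z<.052)&(a>-.078)&(a<-.042)&(abs(c)<.05)
for lo in(-.078,-.072,-.066,-.06,-.054,-.048):
    k=m&(a>=lo)&(a<lo+.006); print(lo,k.sum(),np.percentile(c[k],[2,25,75,98]).round(4) if k.sum() else "",np.median(Z[k]))
k=(Z>.06)&(Z<.075)&(abs(c)<.05)&(abs(a)<.05); print("ring",np.percentile(a[k],[2,98]),np.percentile(c[k],[2,50,98]))
go(case(-.058,-.002,.2),183.5-360)
E
```

```text
-0.078 0  nan
-0.072 27 [-0.0184 -0.0104  0.0067  0.0149] 0.04519188493234644
-0.066 46 [-0.0189 -0.0159  0.0126  0.0145] 0.04509397096800627
-0.06 30 [-0.019  -0.0176  0.0133  0.015 ] 0.04485223870869515
-0.054 30 [-0.0189 -0.0183  0.0131  0.0155] 0.04402813637975658
-0.048 33 [-0.021  -0.0192  0.014   0.0162] 0.04467374784031586
ring [-0.02397775  0.02298422] [-0.02487233 -0.0037195   0.04922971]
shift cm [-0.23 10.98  8.66] twist -0.005 rows 3.3530602035838837 0.0377666895099124 head -176.77 pos [ 0.4798 -0.0414  0.2867] F [ 0.4 -0.5 -0.8] gap 0.0453 gf 0.0 t 41.15 j6 -111.7
  return _methods._mean(a, axis=axis, dtype=dtype,
  ret = ret.dtype.type(ret / rcount)
```

Request:
{"api": "drive_tool", "payload": {"commands": [[0.55,0,4,2,0],[0.55,0,8,5,0],[0.55,0,11,8,0],[0.55,0,11,11,0],[0.55,0,11,14,0],[0.55,0,11,17,0],[0.55,0,11,20,0],[0.55,0,11,22,0],[0.55,0,11,22.8,0],[0.55,0,11,22.8,0]]}}

```text
time_s: 41.98
eef_pos: [0.4723, 0.0709, 0.0554]
tool_rot: [[-0.998, -0.061, -0.004], [-0.061, 0.998, 0.001], [0.004, 0.001, -1.0]]
wrist_force: [-0.0, 0.6, -1.0]
finger_gap: 0.0518
grasp_force: 0.0
```

Request:
{"api": "drive_tool", "payload": {"commands": [[0.4,0,0,0,0],[0.3,0,0,0,0],[0.3,0,0,0,0],[0.3,0,0,0,0],[0.3,0,0,0,0],[0.3,0,0,0,0],[0.3,0,0,0,0],[0.3,0,0,0,0],[0.3,0,0,0,0],[0.3,0,0,0,0]]}}

```text
time_s: 42.82
eef_pos: [0.474, 0.07, 0.0577]
tool_rot: [[-0.998, -0.06, 0.001], [-0.06, 0.998, -0.0], [-0.001, -0.0, -1.0]]
wrist_force: [-1.4, 0.7, 5.5]
finger_gap: 0.0334
grasp_force: 30.0
```

```bash
python3 - <<'E'
from h import *
go(case(-.060,-.0018,.058)); go(case(-.036,-.0018,.058))
E
```

```text
shift cm [ 0.   -0.16 -0.03] twist 0 rows 0.039565506827158765 0.0 head -176.55 pos [0.474  0.07   0.0577] F [-1.4  0.7  5.5] gap 0.0334 gf 30.0 t 42.8167 j6 -98.6
shift cm [-2.4  -0.16 -0.03] twist 0 rows 0.5762351356401084 0.0 head -176.55 pos [0.474  0.07   0.0577] F [-1.4  0.7  5.5] gap 0.0334 gf 30.0 t 42.8167 j6 -98.6
```

Gripped at the leg's upper edge. I drag it back 24 mm, release, then lower and regrip at mid-strap.

Request:
{"api": "drive_tool", "payload": {"commands": [[0.3,-0.4,0,0,0],[0.3,-0.9,0,0,0],[0.3,-1.4,0,0,0],[0.3,-1.9,0,0,0],[0.3,-2.3,0,0,0],[0.3,-2.4,0,0,0],[0.3,-2.4,0,0,0],[0.48,-2.4,0,0,0],[0.5,-2.4,0,0,0],[0.5,-2.4,0,0,0]]}}

```text
time_s: 43.65
eef_pos: [0.4972, 0.0715, 0.0567]
tool_rot: [[-0.998, -0.06, -0.001], [-0.06, 0.998, 0.0], [0.001, 0.0, -1.0]]
wrist_force: [-1.4, 0.6, 0.6]
finger_gap: 0.0465
grasp_force: 0.0
```

Request:
{"api": "drive_tool", "payload": {"commands": [[0.5,0,0,0.5,0],[0.5,0,0,1,0],[0.5,0,0,1.5,0],[0.5,0,0,1.9,0],[0.5,0,0,1.9,0],[0.3,0,0,1.9,0],[0.25,0,0,1.9,0],[0.25,0,0,1.9,0],[0.25,0,0,1.9,0],[0.25,0,0,1.9,0]]}}

```text
time_s: 44.48
eef_pos: [0.4978, 0.0715, 0.0384]
tool_rot: [[-0.998, -0.06, 0.0], [-0.06, 0.998, -0.0], [-0.0, -0.0, -1.0]]
wrist_force: [0.6, 0.7, -1.2]
finger_gap: 0.0335
grasp_force: 30.0
```

Request:
{"api": "drive_tool", "payload": {"commands": [[0.25,0,0,0,0],[0.25,0,0,0,0],[0.25,0,0,-0.5,0],[0.25,0,0,-1,0],[0.25,0,0,-1.5,0],[0.25,0,0,-2,0],[0.25,0,0,-2.1,0],[0.25,0,0,-2.1,0],[0.25,0,0,-2.1,0],[0.25,0,0,-2.1,0]]}}

```text
time_s: 45.32
eef_pos: [0.4974, 0.0715, 0.059]
tool_rot: [[-0.998, -0.06, -0.001], [-0.06, 0.998, 0.0], [0.001, 0.0, -1.0]]
wrist_force: [-0.3, -0.3, -1.3]
finger_gap: 0.0338
grasp_force: 30.0
```

```bash
python3 - <<'E'
from h import *
s,q,R,h=st();print((q[:2]-O)@L,(q[:2]-O)@N); go(case(-.062,-.0018,.058))
f=bot.grab_frame("wrist"); cv2.imwrite("pics/w7.png",f["frame"])
E
```

```text
-0.036553046754361336 -8.487785417628136e-05
shift cm [ 2.54 -0.17  0.11] twist 0 rows 0.6121348708349827 0.0 head -176.55 pos [0.4974 0.0715 0.059 ] F [-0.3 -0.3 -1.3] gap 0.0338 gf 30.0 t 45.3167 j6 -98.2
```

View pics/w7.png

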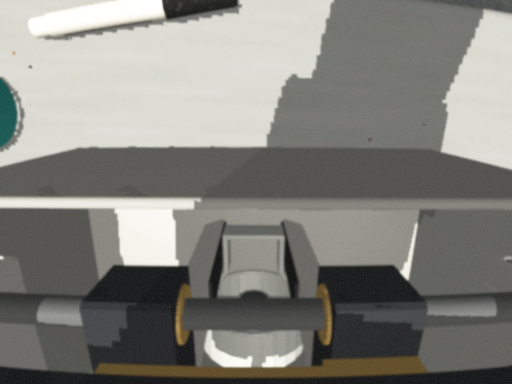

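```bash
cat >> h.py <<'E'
def held(f):
    s,q,R,h=st(); W=cloud(f); T=(W-q)@R*1000
    for r in range(205,372,6):
        k=(abs(T[r,...,1])<24)&(abs(T[r,...,0])<90)&(abs(T[r,...,2])<90)
        if k.sum(): j=np.where(k)[0]; j=j[len(j)//2-2:len(j)//2+3]; print(r,"x,z(down) of centre",np.nanmedian(T[r,j],axis=0).round(0)[[0,2]], "min z",np.nanmin(T[r,k,2]).round(0))
E
python3 - <<'E'
from h import *
held(bot.grab_frame("wrist"))
E
```

```text
205 x,z(down) of centre [ 48. -71.] min z -73.0
211 x,z(down) of centre [ 3. 54.] min z 53.0
217 x,z(down) of centre [-1. 54.] min z 53.0
223 x,z(down) of centre [-7. 55.] min z 9.0
229 x,z(down) of centre [10.  2.] min z -1.0
235 x,z(down) of centre [10. -7.] min z -8.0
241 x,z(down) of centre [-21.  54.] min z -16.0
247 x,z(down) of centre [-26.  55.] min z -24.0
253 x,z(down) of centre [-31.  55.] min z -29.0
259 x,z(down) of centre [-37.  56.] min z -36.0
265 x,z(down) of centre [-42.  55.] min z -41.0
271 x,z(down) of centre [-33.  31.] min z -88.0
277 x,z(down) of centre [-39.  32.] min z -90.0
283 x,z(down) of centre [-44.  33.] min z -89.0
289 x,z(down) of centre [-49.  33.] min z -90.0
295 x,z(down) of centre [-35.   5.] min z -89.0
331 x,z(down) of centre [-33. -30.] min z -86.0
337 x,z(down) of centre [-36. -31.] min z -89.0
343 x,z(down) of centre [-40. -31.] min z -90.0
349 x,z(down) of centre [-43. -31.] min z -90.0
355 x,z(down) of centre [-48. -31.] min z -89.0
361 x,z(down) of centre [-51. -31.] min z -90.0
```

Request:
{"api": "drive_tool", "payload": {"commands": [[0.25,0.8,0,0,0],[0.25,1.6,0,0,0],[0.25,2.3,0,0,0],[0.25,2.5,0,0,0],[0.25,2.5,0,-2,0],[0.25,2.5,0,-5,0],[0.25,2.5,0,-8,0],[0.25,2.5,0,-11,0],[0.25,2.5,0,-14,0],[0.25,2.5,0,-15,0]]}}

```text
time_s: 46.25
eef_pos: [0.4747, 0.0698, 0.2141]
tool_rot: [[-0.998, -0.06, 0.008], [-0.06, 0.998, -0.001], [-0.008, -0.001, -1.0]]
wrist_force: [0.3, 0.0, -0.8]
finger_gap: 0.0336
grasp_force: 30.0
```

Request:
{"api": "drive_tool", "payload": {"commands": [[0.25,1,2,0,0],[0.25,2.5,5,0,0],[0.25,4,8,0,0],[0.25,5.5,11,0,0],[0.25,7,14,0,0],[0.25,7.8,17,0,0],[0.25,7.8,20,0,0],[0.25,7.8,20,0,0],[0.25,7.8,20,0,0],[0.25,7.8,20,0,0]]}}

```text
time_s: 47.08
eef_pos: [0.3824, 0.2644, 0.2082]
tool_rot: [[-0.998, -0.06, -0.001], [-0.06, 0.998, -0.001], [0.001, -0.001, -1.0]]
wrist_force: [0.2, -0.3, -1.1]
finger_gap: 0.0337
grasp_force: 30.0
```

```bash
python3 - <<'E'
from h import *
s,q,R,h=st();print((q[:2]-O)@L,(q[:2]-O)@N); go(case(-.130,.200,.111)); 
held(bot.grab_frame("wrist"))
ph=np.radians([0,5,10,15,20,25,30,35,40,45,50,55,60,65,70]); d=59*np.cos(ph)-26*np.sin(ph);hh=59*np.sin(ph)+26*np.cos(ph)
print(np.c_[np.degrees(ph),-(59-d)/10,-(hh-26)/10].round(2).tolist())
E
```

```text
-0.1396159514629143 0.19950129691202986
shift cm [-0.98  0.06  9.72] twist 0 rows 2.343510759603421 0.0 head -176.54 pos [0.3824 0.2644 0.2082] F [ 0.2 -0.3 -1.1] gap 0.0337 gf 30.0 t 47.0833 j6 -72.8
223 x,z(down) of centre [ 9. 15.] min z 9.0
229 x,z(down) of centre [10.  2.] min z -0.0
235 x,z(down) of centre [11. -7.] min z -9.0
241 x,z(down) of centre [4. 1.] min z -16.0
247 x,z(down) of centre [-0.  1.] min z -23.0
253 x,z(down) of centre [-3. -1.] min z -29.0
259 x,z(down) of centre [-7. -0.] min z -35.0
265 x,z(down) of centre [-8. -5.] min z -41.0
271 x,z(down) of centre [-33.  32.] min z -89.0
277 x,z(down) of centre [-39.  34.] min z -90.0
283 x,z(down) of centre [-43.  33.] min z -89.0
289 x,z(down) of centre [-48.  33.] min z -90.0
295 x,z(down) of centre [-35.   5.] min z -89.0
331 x,z(down) of centre [-33. -29.] min z -87.0
337 x,z(down) of centre [-35. -31.] min z -90.0
343 x,z(down) of centre [-39. -32.] min z -89.0
349 x,z(down) of centre [-43. -31.] min z -89.0
355 x,z(down) of centre [-47. -31.] min z -90.0
361 x,z(down) of centre [-51. -31.] min z -90.0
[[0.0, -0.0, -0.0], [5.0, -0.25, -0.5], [10.0, -0.54, -0.99], [15.0, -0.87, -1.44], [20.0, -1.25, -1.86], [25.0, -1.65, -2.25], [30.0, -2.09, -2.6], [35.0, -2.56, -2.91], [40.0, -3.05, -3.18], [45.0, -3.57, -3.41], [50.0, -4.1, -3.59], [55.0, -4.65, -3.72], [60.0, -5.2, -3.81], [65.0, -5.76, -3.85], [70.0, -6.33, -3.83]]
```

Request:
{"api": "drive_tool", "payload": {"commands": [[0.25,0,0,2,0],[0.25,0,0,5,0],[0.25,0,0,8,0],[0.25,0,0,9.4,0],[0.25,0,0,9.7,0],[0.25,0,0,9.7,0],[0.25,-0.5,0,9.7,0],[0.25,-1,0,9.7,0],[0.25,-1.5,0,9.7,0],[0.25,-1.7,0,9.7,0]]}}

```text
time_s: 47.97
eef_pos: [0.3978, 0.2659, 0.1129]
tool_rot: [[-0.998, -0.059, -0.008], [-0.059, 0.998, -0.0], [0.008, 0.0, -1.0]]
wrist_force: [-16.3, -1.0, 8.2]
finger_gap: 0.0335
grasp_force: 30.0
```

Request:
{"api": "drive_tool", "payload": {"commands": [[0.25,-0.25,0,-0.5,0],[0.25,-0.54,0,-1,0],[0.25,-0.9,0,-1.4,0],[0.25,-1.25,0,-1.8,0],[0.25,-1.65,0,-2.2,0],[0.25,-2.1,0,-2.5,0],[0.25,-2.1,0,-2.5,0],[0.25,-2.1,0,-2.5,0],[0.25,-2.1,0,-2.5,0],[0.25,-2.1,0,-2.5,0]]}}

```text
time_s: 48.8
eef_pos: [0.4197, 0.267, 0.1376]
tool_rot: [[-0.998, -0.06, -0.004], [-0.06, 0.998, -0.001], [0.004, -0.001, -1.0]]
wrist_force: [-8.7, -1.5, 2.2]
finger_gap: 0.0336
grasp_force: 34.0
```

```bash
python3 - <<'E'
from h import *
s,q,R,h=st();print((q[:2]-O)@L,(q[:2]-O)@N); go(q); held(bot.grab_frame("wrist"))
E
```

```text
-0.1021603117125709 0.1998436436594523
shift cm [0. 0. 0.] twist 0 rows 0.0 0.0 head -176.55 pos [0.4197 0.267  0.1376] F [-8.7 -1.5  2.2] gap 0.0336 gf 34.0 t 48.8 j6 -74.1
223 x,z(down) of centre [ 8. 17.] min z 10.0
229 x,z(down) of centre [12. -3.] min z -5.0
235 x,z(down) of centre [10. -6.] min z -8.0
241 x,z(down) of centre [  8. -11.] min z -17.0
247 x,z(down) of centre [  5. -12.] min z -23.0
253 x,z(down) of centre [-29.  51.] min z -30.0
259 x,z(down) of centre [-37.  56.] min z -36.0
265 x,z(down) of centre [-25.  24.] min z -41.0
271 x,z(down) of centre [-27.  20.] min z -88.0
277 x,z(down) of centre [-29.  17.] min z -90.0
283 x,z(down) of centre [-31.  12.] min z -90.0
289 x,z(down) of centre [-33.   8.] min z -90.0
295 x,z(down) of centre [-37.   7.] min z -90.0
331 x,z(down) of centre [-49. -11.] min z -87.0
337 x,z(down) of centre [-56.  -8.] min z -90.0
343 x,z(down) of centre [-66.  -1.] min z -90.0
349 x,z(down) of centre [-85.  14.] min z -90.0
355 x,z(down) of centre [-89.  13.] min z -89.0
361 x,z(down) of centre [ -8. -76.] min z -89.0
```

Request:
{"api": "drive_tool", "payload": {"commands": [[0.25,-0.47,0,-0.3,0],[0.25,-0.96,0,-0.55,0],[0.25,-1.5,0,-0.8,0],[0.25,-2.0,0,-0.95,0],[0.25,-2.55,0,-1.05,0],[0.25,-3.1,0,-1.15,0],[0.25,-3.65,0,-1.2,0],[0.25,-4.2,0,-1.15,0],[0.25,-4.5,0,-1.15,0],[0.25,-4.5,0,-1.15,0]]}}

```text
time_s: 49.68
eef_pos: [0.4523, 0.2692, 0.1455]
tool_rot: [[-0.997, -0.063, -0.038], [-0.063, 0.998, -0.006], [0.038, -0.004, -0.999]]
wrist_force: [-46.7, -3.7, 19.5]
finger_gap: 0.0338
grasp_force: 41.8
```

```bash
python3 - <<'E'
from h import *
s,q,R,h=st();print((q[:2]-O)@L,(q[:2]-O)@N); go(q); held(bot.grab_frame("wrist"))
E
```

```text
-0.06946563851673812 0.2000383514744143
shift cm [0. 0. 0.] twist 0 rows 0.0 0.0 head -176.37 pos [0.4523 0.2692 0.1455] F [-46.7  -3.7  19.5] gap 0.0338 gf 41.8 t 49.6833 j6 -75.5
211 x,z(down) of centre [-7. 85.] min z 84.0
217 x,z(down) of centre [-7. 69.] min z 67.0
223 x,z(down) of centre [-9. 61.] min z 9.0
229 x,z(down) of centre [-6. 41.] min z -5.0
235 x,z(down) of centre [10. -7.] min z -8.0
241 x,z(down) of centre [ 8. -9.] min z -16.0
247 x,z(down) of centre [  6. -12.] min z -23.0
253 x,z(down) of centre [  3. -15.] min z -29.0
259 x,z(down) of centre [-21.  26.] min z -36.0
265 x,z(down) of centre [-24.  23.] min z -41.0
271 x,z(down) of centre [-27.  20.] min z -88.0
277 x,z(down) of centre [-30.  17.] min z -90.0
283 x,z(down) of centre [-32.  14.] min z -90.0
289 x,z(down) of centre [-37.  15.] min z -90.0
295 x,z(down) of centre [-48.  25.] min z -90.0
331 x,z(down) of centre [-74.  19.] min z -89.0
337 x,z(down) of centre [-78.  18.] min z -90.0
343 x,z(down) of centre [-84.  19.] min z -89.0
349 x,z(down) of centre [ -7. -71.] min z -89.0
355 x,z(down) of centre [ -7. -73.] min z -90.0
361 x,z(down) of centre [ -6. -77.] min z -90.0
```

Force is up because the ring's far corner met the dial knob; tilt is about 45°. I back off and finish tipping with the cylinder side against the pod's front edge.

Request:
{"api": "drive_tool", "payload": {"commands": [[0.25,1.5,0,0,0],[0.25,3,0,0,0],[0.25,5,0,0,0],[0.25,7,0,0,0],[0.25,8,0,0.5,0],[0.25,8,0,2,0],[0.25,8,0,4,0],[0.25,8,0,5,0],[0.25,8,0,5.5,0],[0.25,8,0,5.5,0]]}}

```text
time_s: 50.57
eef_pos: [0.3859, 0.2648, 0.093]
tool_rot: [[-0.998, -0.06, -0.001], [-0.06, 0.998, -0.001], [0.001, -0.0, -1.0]]
wrist_force: [-0.3, -0.2, -1.1]
finger_gap: 0.0336
grasp_force: 34.3
```

```bash
python3 - <<'E'
from h import *
s,q,R,h=st();print((q[:2]-O)@L,(q[:2]-O)@N); go(case(-.065-.060,.2,.094)); held(bot.grab_frame("wrist"))
E
```

```text
-0.13602868680361094 0.19971457774531212
shift cm [-1.1   0.03 -0.1 ] twist 0 rows 0.2656462302835364 0.0 head -176.57 pos [0.3859 0.2648 0.093 ] F [-0.3 -0.2 -1.1] gap 0.0336 gf 34.3 t 50.5667 j6 -72.9
223 x,z(down) of centre [ 9. 17.] min z 11.0
229 x,z(down) of centre [-6. 43.] min z 1.0
235 x,z(down) of centre [11. -6.] min z -7.0
241 x,z(down) of centre [ 8. -8.] min z -16.0
247 x,z(down) of centre [  6. -11.] min z -22.0
253 x,z(down) of centre [  3. -13.] min z -29.0
259 x,z(down) of centre [  0. -14.] min z -35.0
265 x,z(down) of centre [-24.  25.] min z -40.0
271 x,z(down) of centre [-27.  21.] min z -87.0
277 x,z(down) of centre [-29.  18.] min z -90.0
283 x,z(down) of centre [-32.  16.] min z -89.0
289 x,z(down) of centre [-35.  14.] min z -90.0
295 x,z(down) of centre [-46.  23.] min z -90.0
331 x,z(down) of centre [-65.  10.] min z -87.0
337 x,z(down) of centre [-71.  11.] min z -89.0
343 x,z(down) of centre [-74.   8.] min z -89.0
349 x,z(down) of centre [-79.   9.] min z -89.0
355 x,z(down) of centre [-84.   9.] min z -90.0
361 x,z(down) of centre [-90.   9.] min z -90.0
```

Request:
{"api": "drive_tool", "payload": {"commands": [[0.25,-0.8,0,0,0],[0.25,-1.6,0,0,0],[0.25,-1.85,0,-0.5,0],[0.25,-2.1,0,-1.0,0],[0.25,-2.3,0,-1.5,0],[0.25,-2.65,0,-2.0,0],[0.25,-3.0,0,-2.5,0],[0.25,-3.5,0,-3.0,0],[0.25,-3.95,0,-3.5,0],[0.25,-4.05,0,-3.5,0]]}}

```text
time_s: 51.45
eef_pos: [0.3985, 0.2656, 0.1194]
tool_rot: [[-0.995, -0.062, -0.076], [-0.061, 0.998, -0.011], [0.076, -0.006, -0.997]]
wrist_force: [-77.9, -2.5, 27.1]
finger_gap: 0.0338
grasp_force: 58.3
```

```bash
python3 - <<'E'
from h import *
s,q,R,h=st();print((q[:2]-O)@L,(q[:2]-O)@N); go(case(-.065-.033,.2,.128)); held(bot.grab_frame("wrist"))
E
```

```text
-0.12338884236891956 0.19967507665671844
shift cm [-2.47  0.03 -1.05] twist 0 rows 0.6426556598900457 0.0 head -176.5 pos [0.3985 0.2656 0.1194] F [-77.9  -2.5  27.1] gap 0.0338 gf 58.3 t 51.45 j6 -74.3
217 x,z(down) of centre [-1. 53.] min z 37.0
223 x,z(down) of centre [-7. 57.] min z 10.0
229 x,z(down) of centre [ 7. 10.] min z 0.0
235 x,z(down) of centre [3. 9.] min z -8.0
241 x,z(down) of centre [0. 7.] min z -17.0
247 x,z(down) of centre [  5. -11.] min z -23.0
253 x,z(down) of centre [  2. -12.] min z -30.0
259 x,z(down) of centre [ -0. -14.] min z -36.0
265 x,z(down) of centre [ -3. -15.] min z -41.0
271 x,z(down) of centre [ -6. -17.] min z -88.0
277 x,z(down) of centre [-64.  74.] min z -90.0
283 x,z(down) of centre [-63.  63.] min z -90.0
289 x,z(down) of centre [-62.  54.] min z -90.0
295 x,z(down) of centre [-62.  44.] min z -90.0
331 x,z(down) of centre [-82.  28.] min z -86.0
337 x,z(down) of centre [-86.  27.] min z -89.0
343 x,z(down) of centre [-89.  25.] min z -89.0
349 x,z(down) of centre [ -7. -71.] min z -90.0
355 x,z(down) of centre [ -7. -74.] min z -89.0
361 x,z(down) of centre [ -8. -75.] min z -90.0
```

Force is too high (base corner jamming on the pod face), so I back off now.

Request:
{"api": "drive_tool", "payload": {"commands": [[0.25,1.5,0,0,0],[0.25,3,0,0,0],[0.25,4.5,0,0,0],[0.25,4.5,0,-2,0],[0.25,4.5,0,-5,0],[0.25,4.5,0,-8,0],[0.25,4.5,0,-11,0],[0.25,4.5,0,-11,0],[0.25,4.5,0,-11,0],[0.25,4.5,0,-11,0]]}}

```text
time_s: 52.33
eef_pos: [0.3814, 0.2647, 0.2385]
tool_rot: [[-0.998, -0.06, 0.0], [-0.06, 0.998, -0.0], [-0.0, -0.0, -1.0]]
wrist_force: [-0.1, 0.4, -1.0]
finger_gap: 0.0341
grasp_force: 33.6
```

```bash
python3 - <<'E'
from h import *
go(case(-.03,-.0007,.238)); f=bot.grab_frame("wrist"); held(f)
s,q,R,h=st(); W=cloud(f); T=(W-q)@R*1000
k=(abs(T[...,1])<12)&(T[...,2]>-30)&(T[...,2]<5)&(T[...,0]>-20)&(T[...,0]<14); P=T[k]
P=P[P[:,2]<-4] ; u=np.linalg.svd(P-P.mean(0),full_matrices=0)[2][2]; print(len(P),P.mean(0),"normal",u,np.percentile(P,[2,98],axis=0))
f=bot.grab_frame("scene"); p=proj(f,q)[0].astype(int); print(p); cv2.imwrite("pics/s8.png",cv2.resize(f["frame"][max(0,p[1]-60):p[1]+60,max(0,p[0]-80):p[0]+80],None,fx=5,fy=5,interpolation=cv2.INTER_CUBIC))
E
```

```text
shift cm [-11.07 -20.05   0.06] twist 0 rows 5.492116751020551 0.0 head -176.55 pos [0.3814 0.2647 0.2385] F [-0.1  0.4 -1. ] gap 0.0341 gf 33.6 t 52.3333 j6 -72.7
217 x,z(down) of centre [-3. 56.] min z 35.0
223 x,z(down) of centre [-1. 37.] min z 9.0
229 x,z(down) of centre [7. 8.] min z -1.0
235 x,z(down) of centre [3. 7.] min z -10.0
241 x,z(down) of centre [-0.  6.] min z -17.0
247 x,z(down) of centre [-15.  29.] min z -24.0
253 x,z(down) of centre [  1. -12.] min z -31.0
259 x,z(down) of centre [ -1. -14.] min z -37.0
265 x,z(down) of centre [ -4. -15.] min z -42.0
271 x,z(down) of centre [ -7. -17.] min z -89.0
277 x,z(down) of centre [-10. -17.] min z -90.0
283 x,z(down) of centre [ -4. -33.] min z -89.0
289 x,z(down) of centre [-52.  35.] min z -89.0
295 x,z(down) of centre [-56.  35.] min z -89.0
331 x,z(down) of centre [ -6. -63.] min z -88.0
337 x,z(down) of centre [ -8. -65.] min z -89.0
343 x,z(down) of centre [ -6. -70.] min z -90.0
349 x,z(down) of centre [ -7. -73.] min z -89.0
355 x,z(down) of centre [ -8. -74.] min z -90.0
361 x,z(down) of centre [ -8. -77.] min z -90.0
1403 [ -4.81148708   0.10505907 -15.2910372 ] normal [-0.41226956  0.002217    0.91105922] [[-12.05547047 -11.44854299 -18.75581062]
 [  2.18139215  11.79244563 -11.51464791]]
[156 138]
```

Request:
{"api": "drive_tool", "payload": {"commands": [[0.25,-1.2,-3,0,0],[0.25,-2.4,-6,0,0],[0.25,-3.6,-9,0,0],[0.25,-4.8,-12,0,0],[0.25,-6,-15,0,0],[0.25,-7.2,-18,0,0],[0.25,-7.8,-20,0,0],[0.25,-7.8,-20.05,0,0],[0.25,-7.8,-20.05,0,0],[0.25,-7.8,-20.05,0,0]]}}

```text
time_s: 53.27
eef_pos: [0.4705, 0.0699, 0.2377]
tool_rot: [[-0.998, -0.06, -0.002], [-0.06, 0.998, 0.001], [0.002, 0.001, -1.0]]
wrist_force: [0.6, 0.0, -1.6]
finger_gap: 0.0338
grasp_force: 33.6
```

Request:
{"api": "drive_tool", "payload": {"commands": [[0.25,0,0,2,0],[0.25,0,0,4,0],[0.25,0,0,6,0],[0.25,0,0,8,0],[0.25,0,0,10,0],[0.25,0,0,11.5,0],[0.25,0,0,12.6,0],[0.25,0,0,13.2,0],[0.25,0,0,13.2,0],[0.25,0,0,13.2,0]]}}

```text
time_s: 54.1
eef_pos: [0.4715, 0.0698, 0.1072]
tool_rot: [[-0.998, -0.061, 0.0], [-0.061, 0.998, -0.0], [-0.0, -0.0, -1.0]]
wrist_force: [0.2, -0.1, -1.5]
finger_gap: 0.0332
grasp_force: 33.6
```

```bash
python3 - <<'E'
from h import *
s,q,R,h=st();print((q[:2]-O)@L,(q[:2]-O)@N); go(case(.017,-.0007,.1044)); f=bot.grab_frame("wrist")
W=cloud(f); T=(W-q)@R*1000
k=(abs(T[...,1])<12)&(T[...,2]>-30)&(T[...,2]<-4)&(T[...,0]>-20)&(T[...,0]<14); P=T[k]
u=np.linalg.svd(P-P.mean(0),full_matrices=0)[2][2]; print(len(P),P.mean(0),"normal",u)
E
```

```text
-0.06255548996093253 -0.0002221986977546222
shift cm [-7.96 -0.05  0.28] twist 0 rows 1.9089887329718915 0.0 head -176.51 pos [0.4715 0.0698 0.1072] F [ 0.2 -0.1 -1.5] gap 0.0332 gf 33.6 t 54.1 j6 -98.7
1391 [ -4.29092301   0.0854661  -14.35650471] normal [-0.40973768  0.00176356  0.91220169]
```

Request:
{"api": "drive_tool", "payload": {"commands": [[0.25,0,0,0.15,0],[0.25,-1,0,0.15,0],[0.25,-2,0,0.15,0],[0.25,-3,0,0.15,0],[0.25,-4,0,0.15,0],[0.25,-5,0,0.15,0],[0.25,-5.5,0,0.15,0],[0.25,-5.5,0,0.15,0],[0.25,-5.5,0,0.15,0],[0.25,-5.5,0,0.15,0]]}}

```text
time_s: 54.98
eef_pos: [0.5257, 0.0727, 0.1049]
tool_rot: [[-0.998, -0.06, -0.001], [-0.06, 0.998, 0.0], [0.001, 0.0, -1.0]]
wrist_force: [-0.4, 0.6, -1.3]
finger_gap: 0.0336
grasp_force: 33.6
```

Request:
{"api": "drive_tool", "payload": {"commands": [[0.25,-0.4,0,0,0],[0.25,-0.8,0,0,0],[0.25,-1.2,0,0,0],[0.25,-1.6,0,0,0],[0.25,-2.0,0,0,0],[0.25,-2.4,0,0,0],[0.25,-2.5,0,0,0],[0.25,-2.5,0,0,0],[0.25,-2.5,0,0,0],[0.25,-2.5,0,0,0]]}}

```text
time_s: 55.82
eef_pos: [0.5508, 0.0742, 0.1051]
tool_rot: [[-0.998, -0.06, -0.0], [-0.06, 0.998, -0.0], [0.0, 0.0, -1.0]]
wrist_force: [-1.8, -0.9, -0.7]
finger_gap: 0.0336
grasp_force: 33.9
```

```bash
python3 - <<'E'
from h import *
s,q,R,h=st();print((q[:2]-O)@L,(q[:2]-O)@N); go(case(.017,-.0007,.092)); f=bot.grab_frame("wrist")
W=cloud(f); T=(W-q)@R*1000
k=(abs(T[...,1])<12)&(T[...,2]>-30)&(T[...,2]<-4)&(T[...,0]>-20)&(T[...,0]<14); P=T[k]
u=np.linalg.svd(P-P.mean(0),full_matrices=0)[2][2]; print(len(P),P.mean(0),"normal",u)
E
```

```text
0.016932080144076586 -0.0006495540539532567
shift cm [-0.01 -0.01  1.31] twist 0 rows 0.31394623380725284 0.0 head -176.55 pos [0.5508 0.0742 0.1051] F [-1.8 -0.9 -0.7] gap 0.0336 gf 33.9 t 55.8167 j6 -97.5
1523 [ -3.19211813   0.12689572 -13.68187628] normal [-4.52288194e-01 -6.41897786e-04  8.91871615e-01]
```

Request:
{"api": "drive_tool", "payload": {"commands": [[0.25,0,0,0.2,0],[0.25,0,0,0.4,0],[0.25,0,0,0.6,0],[0.25,0,0,0.8,0],[0.25,0,0,0.95,0],[0.25,0,0,1.05,0],[0.25,0,0,1.1,0],[0.25,0,0,1.1,0],[0.25,0,0,1.1,0],[0.25,0,0,1.1,0]]}}

```text
time_s: 56.7
eef_pos: [0.5515, 0.0742, 0.0967]
tool_rot: [[-0.998, -0.061, -0.0], [-0.061, 0.998, -0.0], [0.0, -0.0, -1.0]]
wrist_force: [-9.4, -0.2, 15.2]
finger_gap: 0.0336
grasp_force: 34.8
```

```bash
python3 - <<'E'
from h import *
s,q,R,h=st();print((q[:2]-O)@L,(q[:2]-O)@N); go(q); f=bot.grab_frame("wrist")
W=cloud(f); T=(W-q)@R*1000
k=(abs(T[...,1])<12)&(T[...,2]>-30)&(T[...,2]<-4)&(T[...,0]>-20)&(T[...,0]<14); P=T[k]
u=np.linalg.svd(P-P.mean(0),full_matrices=0)[2][2]; print(len(P),P.mean(0),"normal",u)
E
```

```text
0.017625135050448146 -0.0007248093448119312
shift cm [0. 0. 0.] twist 0 rows 0.0 0.0 head -176.53 pos [0.5515 0.0742 0.0967] F [-9.4 -0.2 15.2] gap 0.0336 gf 34.8 t 56.7 j6 -97.5
1607 [ -3.05646394   0.18644421 -14.26412437] normal [-0.1174371  -0.00189862  0.99307851]
```

It straightened to 7° off upright as it settled on the peg. I release it and rise.

Request:
{"api": "drive_tool", "payload": {"commands": [[0.35,0,0,0,0],[0.48,0,0,0,0],[0.48,0,0,0,0],[0.48,0,0,0,0],[0.48,0,0,0,0],[0.48,0,0,0,0],[0.48,0,0,-1,0],[0.48,0,0,-3,0],[0.48,0,0,-6,0],[0.48,0,0,-9,0]]}}

```text
time_s: 57.58
eef_pos: [0.5506, 0.0742, 0.1852]
tool_rot: [[-0.998, -0.06, -0.001], [-0.06, 0.998, 0.0], [0.001, 0.0, -1.0]]
wrist_force: [-0.1, 0.2, 0.5]
finger_gap: 0.0453
grasp_force: 0.0
```

Request:
{"api": "drive_tool", "payload": {"commands": [[0.48,2,-2,-4,0],[0.48,4,-4,-7,0],[0.48,6,-7,-10,0],[0.48,8,-10,-10,0],[0.48,9,-12,-10,0],[0.48,9,-14,-10,0],[0.48,9,-14,-10,0],[0.48,9,-14,-10,0],[0.48,9,-14,-10,0],[0.48,9,-14,-10,0]]}}

```text
time_s: 58.42
eef_pos: [0.4698, -0.0701, 0.2842]
tool_rot: [[-0.998, -0.061, -0.0], [-0.061, 0.998, 0.0], [0.0, 0.0, -1.0]]
wrist_force: [0.1, -1.3, -0.5]
finger_gap: 0.0453
grasp_force: 0.0
```

```bash
python3 - <<'E'
from h import *
f=bot.grab_frame("wrist");W=cloud(f);Z=W[...,2];p=W[...,:2]-O;a=p@L;c=p@N
for y in(.076,0,-.076): m=(Z>.098)&(Z<.125)&(abs(c-y)<.03)&(a>-.02)&(a<.06);print(y,m.sum(),[np.percentile(v[m],[3,50,97]).round(4) for v in(a,c,Z)])
x,y,h=strap(f,(.452,-.241)); go([x,y,.2],h-360)
strap(bot.grab_frame("scene"),(.452,-.241))
E
```

```text
0.076 487 [array([0.0084, 0.0256, 0.0463]), array([0.0597, 0.0739, 0.0922]), array([0.0997, 0.1068, 0.1115])]
0 356 [array([0.0072, 0.0284, 0.0365]), array([-0.0179, -0.0026,  0.0143]), array([0.1   , 0.1068, 0.1123])]Traceback (most recent call last):
  File "<stdin>", line 3, in <module>
    return _quantile_unchecked(
        a, q, axis, out, overwrite_input, method, keepdims, weights)
    return _ureduce(a,
                    func=_quantile_ureduce_func,
    ...<5 lines>...
                    overwrite_input=overwrite_input,
                    method=method)
    r = func(a, **kwargs)
    result = _quantile(arr,
                       quantiles=q,
    ...<2 lines>...
                       out=out,
                       weights=wgt)
    slices_having_nans = np.isnan(arr[-1, ...])
                                  ~~~^^^^^^^^^
IndexError: index -1 is out of bounds for axis 0 with size 0
```

```bash
python3 - <<'E'
from h import *
f=bot.grab_frame("wrist")
x,y,h=strap(f,(.452,-.241)); go([x,y,.2],h-360)
E
```

```text
strap 370 [ 0.4496 -0.2426  0.0164  0.0348] mean [ 0.4493 -0.2413  0.0693] yaxis 101.0 102.4 head 191.0 ring ((0.450062096118927, -0.242270365357399), 0.03038966655731201)
shift cm [  3.08 -17.1    8.41] twist -0.131 rows 4.629251788818473 1.0451504652403025 head -176.46 pos [ 0.4698 -0.07    0.2841] F [-0.5  0.9 -0. ] gap 0.0451 gf 0.0 t 58.5167 j6 -115.7
```

Request:
{"api": "drive_tool", "payload": {"commands": [[0.55,0.7,-4,0.5,0],[0.55,1.4,-8,1,0],[0.55,2.1,-12,2,0],[0.55,2.8,-16,3,-0.08],[0.55,2.95,-17,4,-0.15],[0.55,2.95,-17,5,-0.15],[0.55,2.95,-17,5,-0.15],[0.55,2.95,-17,5,-0.15],[0.55,2.95,-17,5,-0.15],[0.55,2.95,-17,5,-0.15]]}}

```text
time_s: 59.35
eef_pos: [0.4512, -0.2415, 0.2352]
tool_rot: [[-0.978, -0.21, 0.001], [-0.21, 0.978, -0.001], [-0.001, -0.001, -1.0]]
wrist_force: [-0.6, -0.5, -0.0]
finger_gap: 0.0516
grasp_force: 0.0
```

```bash
python3 - <<'E'
from h import *
f=bot.grab_frame("wrist")
x,y,h=strap(f,(.452,-.241)); go([x,y,.065],h-360)
E
```

```text
strap 439 [ 0.4503 -0.243   0.0156  0.0329] mean [ 0.4501 -0.243   0.0697] yaxis 102.0 102.0 head 192.0 ring ((0.44200846552848816, -0.24422205984592438), 0.03864777833223343)
shift cm [ 0.13 -0.09 17.02] twist 0.003 rows 4.080876910535177 0.023035972162542093 head -167.88 pos [ 0.4511 -0.2416  0.2352] F [-1.   0.2 -0.3] gap 0.0517 gf 0.0 t 59.4 j6 -143.0
```

Request:
{"api": "drive_tool", "payload": {"commands": [[0.55,0.1,0,2.5,0],[0.55,0.1,0,5,0],[0.55,0.1,0,8,0],[0.55,0.1,0,11,0],[0.55,0.1,0,13.5,0],[0.55,0.1,0,15.5,0],[0.55,0.1,0,16.6,0],[0.55,0.1,0,17,0],[0.55,0.1,0,17.05,0],[0.55,0.1,0,17.05,0]]}}

```text
time_s: 60.23
eef_pos: [0.4503, -0.2431, 0.065]
tool_rot: [[-0.978, -0.209, 0.002], [-0.209, 0.978, -0.001], [-0.001, -0.002, -1.0]]
wrist_force: [-0.1, -0.5, 1.0]
finger_gap: 0.0515
grasp_force: 0.0
```

Request:
{"api": "drive_tool", "payload": {"commands": [[0.4,0,0,0,0],[0.25,0,0,0,0],[0.25,0,0,0,0],[0.25,0,0,0,0],[0.25,0,0,0,0],[0.25,0,0,0,0],[0.25,0,0,0,0],[0.25,0,0,0,0],[0.25,0,0,0,0],[0.25,0,0,0,0]]}}

```text
time_s: 61.07
eef_pos: [0.4501, -0.2432, 0.0647]
tool_rot: [[-0.978, -0.209, 0.001], [-0.209, 0.978, -0.001], [-0.001, -0.001, -1.0]]
wrist_force: [-0.8, 0.4, 6.6]
finger_gap: 0.0338
grasp_force: 26.3
```

```bash
cat >> h.py <<'E'
def arch(f):
    s,q,R,h=st(); W=cloud(f); T=(W-q)@R*1000
    k=(abs(T[...,1])<12)&(T[...,2]>-30)&(T[...,2]<4)&(abs(T[...,0])<16); P=T[k]; m=np.median(P[:,2]); P=P[abs(P[:,2]-m)<6]
    u=np.linalg.svd(P-P.mean(0),full_matrices=0)[2][2]; print("arch",len(P),P.mean(0).round(1),"normal",u.round(2))
E
python3 - <<'E'
from h import *
arch(bot.grab_frame("wrist")); go(case(-.025,-.0745,.23),183.5-360)
E
```

```text
arch 1166 [ 1.   0.1 -4.8] normal [ 0.02 -0.   -1.  ]
shift cm [-11.24  22.24 -16.54] twist 0.149 rows 7.171953125785005 1.1929040727910545 head -167.96 pos [ 0.4501 -0.2432  0.0648] F [-0.1 -0.   5. ] gap 0.0337 gf 26.3 t 61.1167 j6 -143.1
```

Request:
{"api": "drive_tool", "payload": {"commands": [[0.5,0,0,0,0],[0.5,0,0,0,0],[0.5,0,0,-0.15,0],[0.5,0,0,-0.15,0],[0.25,0,0,-0.15,0],[0.25,0,0,-0.15,0],[0.25,0,0,-0.15,0],[0.25,0,0,-0.15,0],[0.25,0,0,-0.15,0],[0.25,0,0,-0.15,0]]}}

```text
time_s: 61.95
eef_pos: [0.4494, -0.2426, 0.0651]
tool_rot: [[-0.978, -0.209, -0.0], [-0.209, 0.978, 0.0], [0.0, 0.0, -1.0]]
wrist_force: [0.4, -0.3, -0.5]
finger_gap: 0.034
grasp_force: 27.2
```

Request:
{"api": "drive_tool", "payload": {"commands": [[0.25,0,0,-2,0],[0.25,0,0,-5,0],[0.25,0,0,-9,0],[0.25,0,0,-13,0],[0.25,-0.5,1,-16,0],[0.25,-2,4,-16.4,0],[0.25,-3.5,7,-16.4,0],[0.25,-4.5,10,-16.4,0],[0.25,-5,11,-16.4,0],[0.25,-5,11,-16.4,0]]}}

```text
time_s: 62.78
eef_pos: [0.4755, -0.1228, 0.229]
tool_rot: [[-0.977, -0.212, -0.0], [-0.212, 0.977, 0.0], [0.0, 0.0, -1.0]]
wrist_force: [-0.0, -0.4, -0.7]
finger_gap: 0.0334
grasp_force: 28.2
```

```bash
python3 - <<'E'
from h import *
arch(bot.grab_frame("wrist")); go(case(-.037,-.0745,.23),183.5-360)
E
```

```text
arch 1152 [-0.2 -0.1 -4.6] normal [ 0.02 -0.   -1.  ]
shift cm [-5.11 11.32 -0.1 ] twist 0.151 rows 2.977812730827217 1.2105497443941207 head -167.83 pos [ 0.4754 -0.1242  0.229 ] F [ 0.1 -0.  -0.9] gap 0.0337 gf 28.2 t 62.8333 j6 -130.0
```

Request:
{"api": "drive_tool", "payload": {"commands": [[0.25,-1.5,3.2,0,0.05],[0.25,-3,6.5,0,0.1],[0.25,-4.5,9.8,0,0.15],[0.25,-5.1,11.3,0,0.15],[0.25,-5.1,11.3,0,0.15],[0.25,-5.1,11.3,0,0.15],[0.25,-5.1,11.3,0,0.15],[0.25,-5.1,11.3,0,0.15],[0.25,-5.1,11.3,0,0.15],[0.25,-5.1,11.3,0,0.15]]}}

```text
time_s: 63.67
eef_pos: [0.5017, -0.0045, 0.2293]
tool_rot: [[-0.998, -0.059, -0.0], [-0.059, 0.998, -0.0], [0.0, -0.0, -1.0]]
wrist_force: [-0.2, 0.6, -0.7]
finger_gap: 0.0341
grasp_force: 28.2
```

```bash
python3 - <<'E'
from h import *
go(case(-.037,-.0745,.12),183.5-360)
W=cloud(bot.grab_frame("top"));Z=W[...,2];p=W[...,:2]-O;a=p@L;c=p@N
m=(Z>.092)&(Z<.12)&(abs(c+.076)<.02)&(a>-.03)&(a<.07); print("peg2",m.sum(),np.median(c[m]) if m.sum() else "")
E
```

```text
shift cm [1.000e-02 1.700e-01 1.093e+01] twist -0.002 rows 2.620341319127953 0.019436256052187018 head -176.64 pos [ 0.5017 -0.0045  0.2293] F [-0.2  0.6 -0.7] gap 0.0341 gf 28.2 t 63.6667 j6 -106.8
peg2 0
```

Request:
{"api": "drive_tool", "payload": {"commands": [[0.25,0,0.1,3,0],[0.25,0,0.1,6,0],[0.25,0,0.1,8.5,0],[0.25,0,0.1,10.3,0],[0.25,0,0.1,10.9,0],[0.25,0,0.1,10.9,0],[0.25,0,0.1,10.9,0],[0.25,-1,0.1,10.9,0],[0.25,-2.2,0.1,10.9,0],[0.25,-3.2,0.1,10.9,0]]}}

```text
time_s: 64.55
eef_pos: [0.536, -0.0008, 0.1222]
tool_rot: [[-0.998, -0.06, 0.004], [-0.06, 0.998, -0.001], [-0.004, -0.001, -1.0]]
wrist_force: [-0.0, 0.1, -0.3]
finger_gap: 0.0341
grasp_force: 28.2
```

Request:
{"api": "drive_tool", "payload": {"commands": [[0.25,-1.2,0,0,0],[0.25,-2.4,0,0,0],[0.25,-3.3,0,0,0],[0.25,-3.5,0,0,0],[0.25,-3.5,0,0.4,0],[0.25,-3.5,0,0.8,0],[0.25,-3.5,0,1.2,0],[0.25,-3.5,0,1.5,0],[0.25,-3.5,0,1.7,0],[0.25,-3.5,0,1.7,0]]}}

```text
time_s: 65.38
eef_pos: [0.568, 0.0016, 0.1028]
tool_rot: [[-0.998, -0.06, -0.001], [-0.06, 0.998, 0.0], [0.001, 0.0, -1.0]]
wrist_force: [0.6, -0.1, -2.1]
finger_gap: 0.0335
grasp_force: 28.2
```

```bash
python3 - <<'E'
from h import *
arch(bot.grab_frame("wrist")); go(case(.03,-.0755,.103))
E
```

```text
arch 1420 [ 0.6 -0.2 -3.6] normal [-0.   -0.02 -1.  ]
shift cm [-0.01 -0.13  0.01] twist 0 rows 0.03039776115945738 0.0 head -176.55 pos [0.5683 0.0015 0.1031] F [ 1.4  0.7 -1. ] gap 0.034 gf 28.2 t 65.4333 j6 -104.7
```

Request:
{"api": "drive_tool", "payload": {"commands": [[0.35,0,0,0,0],[0.48,0,0,0,0],[0.48,0,0,0,0],[0.48,0,0,0,0],[0.48,0,0,0,0],[0.48,0,0,-1,0],[0.48,0,0,-3,0],[0.48,0,0,-6,0],[0.48,0,0,-9,0],[0.48,0,0,-12,0]]}}

```text
time_s: 66.27
eef_pos: [0.5684, 0.0016, 0.2253]
tool_rot: [[-0.998, -0.06, 0.0], [-0.06, 0.998, -0.0], [-0.0, -0.0, -1.0]]
wrist_force: [0.5, 0.4, -0.3]
finger_gap: 0.045
grasp_force: 0.0
```

Request:
{"api": "drive_tool", "payload": {"commands": [[0.45,3,2,-3,0.1],[0.45,6,5,-6,0.2],[0.45,9,8,-8,0.3],[0.45,9,8,-8,0.4],[0.45,9,8,-8,0.5],[0.45,9,8,-8,0.6],[0.45,9,8,-8,0.7],[0.45,9,8,-8,0.8],[0.45,9,8,-8,0.9],[0.45,9,8,-8,1.0]]}}

```text
time_s: 67.1
eef_pos: [0.4738, 0.076, 0.3042]
tool_rot: [[-0.586, 0.81, 0.001], [0.81, 0.586, -0.0], [-0.001, 0.001, -1.0]]
wrist_force: [0.1, -0.2, 0.1]
finger_gap: 0.0425
grasp_force: 0.0
```

```bash
python3 - <<'E'
from h import *
f=bot.grab_frame("top"); cv2.imwrite("pics/t9.png",cv2.resize(f["frame"][110:250,105:305],None,fx=4,fy=4,interpolation=cv2.INTER_CUBIC))
W=cloud(f);Z=W[...,2];p=W[...,:2]-O;a=p@L;c=p@N
for y in(.076,0,-.076):
    m=(Z>.098)&(Z<.125)&(abs(c-y)<.03)&(a>-.02)&(a<.06);print(y,m.sum(),[np.percentile(v[m],[3,50,97]).round(4) for v in(a,c,Z)] if m.sum() else "")
th=1.752; go(case(.085-.158*np.cos(th)+.0475*np.sin(th),0,.38),93.5)
# handle location from depth
m=(a>.09)&(a<.25)&(abs(c)<.045)&(Z>.2); print("open lid/handle pts",m.sum(),[np.percentile(v[m],[3,50,97]).round(3) for v in(a,c,Z)])
E
```

```text
0.076 0 
0 0 
-0.076 87 [array([0.0108, 0.0328, 0.0572]), array([-0.087 , -0.0728, -0.0551]), array([0.1008, 0.1061, 0.1123])]
shift cm [-12.23  18.31  -7.56] twist 0.562 rows 5.5818372735444255 4.49631390950451 head 125.7 pos [0.4738 0.076  0.3042] F [-0.7  0.4  0.3] gap 0.0422 gf 0.0 t 67.15 j6 -40.2
open lid/handle pts 859 [array([0.101, 0.112, 0.165]), array([-0.044,  0.001,  0.043]), array([0.204, 0.272, 0.303])]
```

View pics/t9.png

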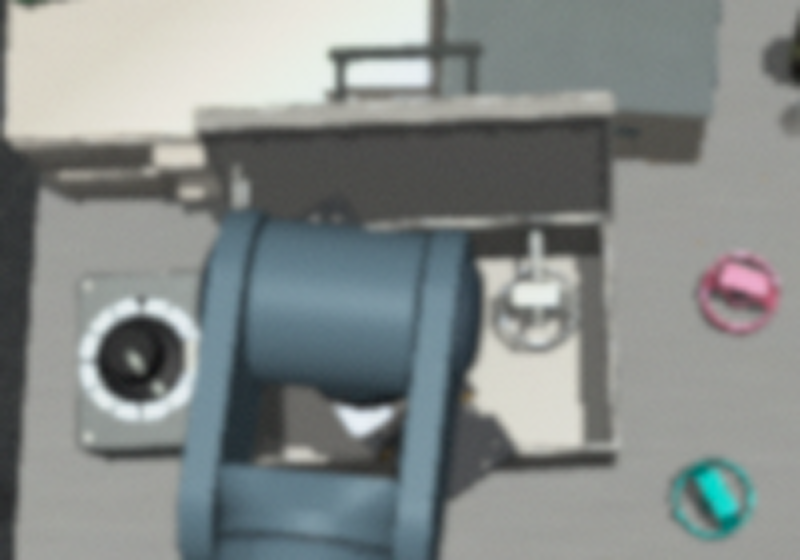

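```bash
python3 - <<'E'
from h import *
f=bot.grab_frame("wrist");W=cloud(f);Z=W[...,2];p=W[...,:2]-O;a=p@L;c=p@N
for y in(.076,0,-.076):
    m=(Z>.098)&(Z<.125)&(abs(c-y)<.03)&(a>-.02)&(a<.06);print(y,m.sum(),[np.percentile(v[m],[3,50,97]).round(4) for v in(a,c,Z)] if m.sum() else "")
E
```

```text
0.076 563 [array([0.0089, 0.0274, 0.0557]), array([0.0608, 0.076 , 0.0924]), array([0.1025, 0.107 , 0.1118])]
0 433 [array([0.0082, 0.0334, 0.0567]), array([-0.0111,  0.0013,  0.015 ]), array([0.1015, 0.1066, 0.1124])]
-0.076 423 [array([0.0077, 0.0292, 0.0481]), array([-0.0887, -0.0739, -0.0568]), array([0.1009, 0.1068, 0.1119])]
```

Request:
{"api": "drive_tool", "payload": {"commands": [[0.4,0,0,-3,0.1],[0.4,0,0,-6,0.2],[0.4,0,0,-7.8,0.3],[0.4,-2,3,-7.8,0.4],[0.4,-4,6,-7.8,0.5],[0.4,-6,9,-7.8,0.56],[0.4,-8,12,-7.8,0.56],[0.4,-10,15,-7.8,0.56],[0.4,-12.2,18.3,-7.8,0.56],[0.4,-12.2,18.3,-7.8,0.56]]}}

```text
time_s: 68.03
eef_pos: [0.698, 0.0848, 0.3753]
tool_rot: [[-0.073, 0.997, -0.006], [0.997, 0.073, 0.0], [0.001, -0.006, -1.0]]
wrist_force: [0.7, -0.3, -1.6]
finger_gap: 0.0373
grasp_force: 0.0
```

```bash
python3 - <<'E'
from h import *
go([.6942,.0827,.2775],93.5)
f=bot.grab_frame("wrist");W=cloud(f);Z=W[...,2];p=W[...,:2]-O;a=p@L;c=p@N
m=(a>.125)&(a<.2)&(abs(c)<.045)&(Z>.25)&(Z<.31); print("bar",m.sum(),[np.percentile(v[m],[3,50,97]).round(4) for v in(a,c,Z)] if m.sum() else "")
E
```

```text
shift cm [-0.19 -0.33  9.78] twist 0.012 rows 2.3468816791356124 0.09579713208672089 head 94.19 pos [0.698  0.0848 0.3753] F [ 0.7 -0.3 -1.6] gap 0.0373 gf 0.0 t 68.0333 j6 -6.5
bar 1656 [array([0.1291, 0.1588, 0.1659]), array([-0.043 ,  0.0104,  0.0442]), array([0.2774, 0.2806, 0.2859])]
```

Request:
{"api": "drive_tool", "payload": {"commands": [[0.4,0,0,0,0],[0.4,0,0,1.5,0],[0.4,0,0,3.5,0],[0.4,0,0,5.5,0],[0.4,0,0,7.5,0],[0.4,0,0,9,0],[0.4,0,0,9.9,0],[0.4,0,0,10.1,0],[0.4,0,0,10.1,0],[0.4,0,0,10.1,0]]}}

```text
time_s: 68.92
eef_pos: [0.6939, 0.0855, 0.2824]
tool_rot: [[-0.071, 0.997, 0.003], [0.997, 0.071, -0.0], [-0.0, 0.003, -1.0]]
wrist_force: [-0.3, -0.9, 0.9]
finger_gap: 0.037
grasp_force: 0.0
```

```bash
python3 - <<'E'
from h import *
go([.6942,.0827,.2775],93.5)
E
```

```text
shift cm [-0.28  0.01  0.49] twist 0.01 rows 0.1359812170908596 0.08279196790163346 head 94.09 pos [0.6939 0.0855 0.2824] F [-0.3 -0.9  0.9] gap 0.037 gf 0.0 t 68.9167 j6 -6.3
```

Request:
{"api": "drive_tool", "payload": {"commands": [[0.4,0,0,0.4,0.01],[0.4,0,0,0.4,0.01],[0.2,0,0,0.4,0.01],[0.1,0,0,0.4,0.01],[0,0,0,0.4,0.01],[0,0,0,0.4,0.01],[0,0,0,0.4,0.01],[0,0,0,0.4,0.01],[0,0,0,0.4,0.01],[0,0,0,0.4,0.01]]}}

```text
time_s: 69.75
eef_pos: [0.6943, 0.0855, 0.2768]
tool_rot: [[-0.061, 0.998, 0.002], [0.998, 0.061, 0.0], [0.0, 0.002, -1.0]]
wrist_force: [4.1, -0.2, 0.3]
finger_gap: 0.0086
grasp_force: 30.0
```

```bash
cat >> h.py <<'E'
def th():
    s,q,R,h=st(); x=(q[:2]-O)@L-.085; z=q[2]-.13; return np.arctan2(z,-x)-np.arctan2(.0475,.158),np.hypot(x,z)
X=lambda t:-15.8*np.cos(t)+4.75*np.sin(t); Zh=lambda t:15.8*np.sin(t)+4.75*np.cos(t)
def arc(t0,t1):
    t=np.linspace(t0,t1,11)[1:]; print([[round(float(X(i)-X(t0)),1),round(float(Zh(t0)-Zh(i)),1)] for i in t])
E
python3 - <<'E'
from h import *
t,r=th(); print(t,r); go(st()[1]); arc(t,1.2); arc(1.2,.65); arc(.65,.15); arc(.15,-.01)
E
```

```text
1.7553490316370826 0.16525552837775032
shift cm [0. 0. 0.] twist 0 rows 0.0 0.0 head 93.49 pos [0.6943 0.0855 0.2768] F [ 4.1 -0.2  0.3] gap 0.0086 gf 30.0 t 69.75 j6 -5.7
[[-0.8, -0.4], [-1.7, -0.7], [-2.5, -1.1], [-3.4, -1.3], [-4.3, -1.5], [-5.2, -1.7], [-6.1, -1.8], [-7.0, -1.8], [-8.0, -1.8], [-8.9, -1.8]]
[[-0.9, 0.1], [-1.8, 0.2], [-2.7, 0.4], [-3.6, 0.7], [-4.4, 1.0], [-5.3, 1.3], [-6.1, 1.7], [-6.9, 2.1], [-7.7, 2.6], [-8.4, 3.1]]
[[-0.7, 0.5], [-1.3, 1.0], [-1.9, 1.6], [-2.5, 2.2], [-3.0, 2.8], [-3.5, 3.5], [-4.0, 4.1], [-4.4, 4.8], [-4.8, 5.5], [-5.2, 6.3]]
[[-0.1, 0.2], [-0.2, 0.5], [-0.3, 0.7], [-0.4, 1.0], [-0.5, 1.2], [-0.6, 1.5], [-0.7, 1.7], [-0.8, 2.0], [-0.9, 2.2], [-0.9, 2.5]]
```

Request:
{"api": "drive_tool", "payload": {"commands": [[0,0,-0.8,-0.4,0],[0,0,-1.7,-0.7,0],[0,0,-2.5,-1.1,0],[0,0,-3.4,-1.3,0],[0,0,-4.3,-1.5,0],[0,0,-5.2,-1.7,0],[0,0,-6.1,-1.8,0],[0,0,-7.0,-1.8,0],[0,0,-8.0,-1.8,0],[0,0,-8.9,-1.8,0]]}}

```text
time_s: 70.58
eef_pos: [0.6042, 0.0803, 0.2955]
tool_rot: [[-0.061, 0.998, 0.002], [0.998, 0.061, 0.001], [0.001, 0.002, -1.0]]
wrist_force: [2.7, 1.4, 0.9]
finger_gap: 0.0088
grasp_force: 30.0
```

Request:
{"api": "drive_tool", "payload": {"commands": [[0,0,-0.9,0.1,0],[0,0,-1.8,0.2,0],[0,0,-2.7,0.4,0],[0,0,-3.6,0.7,0],[0,0,-4.4,1.0,0],[0,0,-5.3,1.3,0],[0,0,-6.1,1.7,0],[0,0,-6.9,2.1,0],[0,0,-7.7,2.6,0],[0,0,-8.4,3.1,0]]}}

```text
time_s: 71.42
eef_pos: [0.5195, 0.0752, 0.2621]
tool_rot: [[-0.061, 0.998, -0.002], [0.998, 0.061, 0.001], [0.001, -0.002, -1.0]]
wrist_force: [1.4, 6.4, 3.0]
finger_gap: 0.0091
grasp_force: 30.0
```

Request:
{"api": "drive_tool", "payload": {"commands": [[0,0,-0.7,0.5,0],[0,0,-1.3,1.0,0],[0,0,-1.9,1.6,0],[0,0,-2.5,2.2,0],[0,0,-3.0,2.8,0],[0,0,-3.5,3.5,0],[0,0,-4.0,4.1,0],[0,0,-4.4,4.8,0],[0,0,-4.8,5.5,0],[0,0,-5.2,6.2,0]]}}

```text
time_s: 72.25
eef_pos: [0.4685, 0.0719, 0.2001]
tool_rot: [[-0.061, 0.998, 0.0], [0.998, 0.061, 0.001], [0.001, 0.0, -1.0]]
wrist_force: [4.7, 5.7, -0.9]
finger_gap: 0.0084
grasp_force: 30.0
```

```bash
python3 - <<'E'
from h import *
t,r=th(); print(t,r); go(case(-.0735,0,.178)); arc(t,0)
E
```

```text
0.14425826081284915 0.16589270693716512
shift cm [-0.21 -0.82  2.21] twist 0 rows 0.5671468886386692 0.0 head 93.48 pos [0.4685 0.0719 0.2001] F [ 4.7  5.7 -0.9] gap 0.0084 gf 30.0 t 72.25 j6 -8.5
[[-0.1, 0.2], [-0.2, 0.4], [-0.3, 0.7], [-0.4, 0.9], [-0.5, 1.1], [-0.5, 1.3], [-0.6, 1.5], [-0.7, 1.8], [-0.8, 2.0], [-0.8, 2.2]]
```

Request:
{"api": "drive_tool", "payload": {"commands": [[0,0,-0.1,0.25,0],[0,0,-0.2,0.5,0],[0,0,-0.3,0.75,0],[0,0,-0.4,1.0,0],[0,0,-0.5,1.25,0],[0,0,-0.55,1.5,0],[0,0,-0.65,1.75,0],[0,0,-0.75,2.0,0],[0,0,-0.8,2.25,0],[0,0,-0.8,2.45,0]]}}

```text
time_s: 73.08
eef_pos: [0.4602, 0.0713, 0.1774]
tool_rot: [[-0.061, 0.998, -0.003], [0.998, 0.061, 0.0], [0.0, -0.003, -1.0]]
wrist_force: [-9.7, 4.3, 20.9]
finger_gap: 0.0088
grasp_force: 30.0
```

```bash
python3 - <<'E'
from h import *
t,r=th(); print(t,r); go(case(-.0735,0,.178))
E
```

```text
-0.0018688791788946668 0.16560718930857282
shift cm [-0.2   0.02 -0.06] twist 0 rows 0.05054170521751112 0.0 head 93.51 pos [0.4602 0.0713 0.1774] F [-9.7  4.3 20.9] gap 0.0088 gf 30.0 t 73.0833 j6 -8.7
```

Request:
{"api": "drive_tool", "payload": {"commands": [[0.2,0,0,0,0],[0.4,0,0,0,0],[0.4,0,0,0,0],[0.4,0,0,-2,0],[0.4,0,0,-4,0],[0.4,0,0,-6.5,0],[0.4,4,1.5,-6.5,0],[0.4,8,3,-6.5,0],[0.4,12,5,-6.5,0],[0.4,16,7,-6.5,0]]}}

```text
time_s: 73.92
eef_pos: [0.5183, 0.2288, 0.2414]
tool_rot: [[-0.06, 0.998, 0.0], [0.998, 0.06, -0.001], [-0.001, -0.0, -1.0]]
wrist_force: [-0.1, -0.5, -0.1]
finger_gap: 0.0379
grasp_force: 0.0
```

```bash
python3 - <<'E'
from h import *
go([.5237,.2391,.1138],93.5)
f=bot.grab_frame("wrist");W=cloud(f);Z=W[...,2];p=W[...,:2]-O;a=p@L;c=p@N
m=(Z>.107)&(Z<.118)&(abs(a)<.006)&(c>.152)&(c<.19);print("bolt y",m.sum(),np.percentile(c[m],[3,97]))
f=bot.grab_frame("top");W=cloud(f);Z=W[...,2];p=W[...,:2]-O;a=p@L;c=p@N
for lo,hi in((-.085,-.078),(-.06,-.05),(0,.02),(.06,.08)):
    m=(a>lo)&(a<hi)&(abs(c+.08)<.04)&(Z<.17)&(Z>.1);print(lo,m.sum(),np.median(Z[m]))
E
```

```text
shift cm [ 1.02  0.61 12.76] twist -0.001 rows 3.073856771460557 0.0044934608122922555 head 93.47 pos [0.5183 0.2288 0.2414] F [-0.1 -0.5 -0.1] gap 0.0379 gf 0.0 t 73.9167 j6 8.9
bolt y 222 [0.15251818 0.17022821]
-0.085 72 0.13569275554649185
-0.06 98 0.13509568599318478
0 193 0.1362883468124796
0.06 190 0.13557600882923548
```

Request:
{"api": "drive_tool", "payload": {"commands": [[0.4,0.8,0.5,0,0],[0.4,0.8,0.5,2,0],[0.4,0.8,0.5,5,0],[0.4,0.8,0.5,8,0],[0.4,0.8,0.5,10.5,0],[0.4,0.8,0.5,12,0],[0.4,0.8,0.5,12.7,0],[0.4,0.8,0.5,12.7,0],[0.4,0.8,0.5,12.7,0],[0.4,0.8,0.5,12.7,0]]}}

```text
time_s: 74.85
eef_pos: [0.5236, 0.2358, 0.1165]
tool_rot: [[-0.06, 0.998, 0.003], [0.998, 0.06, 0.0], [0.0, 0.003, -1.0]]
wrist_force: [0.9, -0.0, 0.4]
finger_gap: 0.0373
grasp_force: 0.0
```

Request:
{"api": "drive_tool", "payload": {"commands": [[0.2,0,0,0,0],[0.1,0,0,0,0],[0.05,0,0,0,0],[0.05,0,0,0,0],[0.05,0,0,0,0],[0.05,0,0,0,0],[0.05,0,0,0,0],[0.05,0,0,0,0],[0.05,0,0,0,0],[0.05,0,0,0,0]]}}

```text
time_s: 75.68
eef_pos: [0.5238, 0.2361, 0.1154]
tool_rot: [[-0.061, 0.998, 0.003], [0.998, 0.061, 0.001], [0.0, 0.003, -1.0]]
wrist_force: [4.7, 0.1, -1.5]
finger_gap: 0.014
grasp_force: 30.0
```

Request:
{"api": "drive_tool", "payload": {"commands": [[0.05,-0.2,0,0,0],[0.05,-0.4,0,0,0],[0.05,-0.6,0,0,0],[0.05,-0.8,0,0,0],[0.05,-1.0,0,0,0],[0.05,-1.2,0,0,0],[0.05,-1.4,0,0,0],[0.05,-1.6,0,0,0],[0.05,-1.7,0,0,0],[0.05,-1.7,0,0,0]]}}

```text
time_s: 76.52
eef_pos: [0.5247, 0.22, 0.1155]
tool_rot: [[-0.06, 0.998, 0.003], [0.998, 0.06, 0.003], [0.003, 0.004, -1.0]]
wrist_force: [4.3, 4.9, -2.3]
finger_gap: 0.0138
grasp_force: 30.0
```

```bash
python3 - <<'E'
from h import *
s,q,R,h=st(); print((q[:2]-O)@N); go(q)
E
```

```text
0.14649689442219266
shift cm [0. 0. 0.] twist 0 rows 0.0 0.0 head 93.45 pos [0.5247 0.22   0.1155] F [ 4.3  4.9 -2.3] gap 0.0138 gf 30.0 t 76.5167 j6 7.8
```

Request:
{"api": "drive_tool", "payload": {"commands": [[0.3,0,0,0,0],[0.4,0,0,0,0],[0.4,0,0,0,0],[0.4,0,0,-2,0],[0.4,0,0,-5,0],[0.5,0,0,-8,0],[0.6,2,-0.1,-10,0],[0.6,4,-0.1,-12,0],[0.6,6,-0.1,-12,0],[0.6,7,-0.1,-12,0]]}}

```text
time_s: 77.35
eef_pos: [0.5184, 0.2905, 0.2364]
tool_rot: [[-0.062, 0.998, 0.002], [0.998, 0.062, 0.001], [0.001, 0.002, -1.0]]
wrist_force: [0.3, 0.3, -0.3]
finger_gap: 0.0563
grasp_force: 0.0
```

```bash
python3 - <<'E'
from h import *
go([*DC,.115],93.5)
f=bot.grab_frame("wrist");W=cloud(f);Z=W[...,2];p=W[...,:2]-O;a=p@L;c=p@N
m=(Z>.107)&(Z<.118)&(abs(a)<.006)&(c>.137)&(c<.19);print("bolt y",m.sum(),np.percentile(c[m],[3,97]))
A,sk,kn,tk=clock(f); print(cen(A,sk),cen(A,kn))
E
```

```text
shift cm [-0.13  0.2  12.14] twist 0.001 rows 2.9116879310686374 0.009460100972054424 head 93.57 pos [0.5184 0.2905 0.2364] F [ 0.3  0.3 -0.3] gap 0.0563 gf 0.0 t 77.35 j6 14.8
bolt y 200 [0.13785941 0.15536427]
(np.float64(149.9812896265315), np.float64(161.71875)) (np.float64(149.16910172054438), np.float64(173.66666666666666))
```

Bolt edge at 155 mm means it is home. Now the dial.

Request:
{"api": "drive_tool", "payload": {"commands": [[0.6,-0.1,0.15,2,0],[0.6,-0.1,0.15,4.5,0],[0.6,-0.1,0.15,7,0],[0.6,-0.1,0.15,9,0],[0.6,-0.1,0.15,10.8,0],[0.6,-0.1,0.15,11.8,0],[0.6,-0.1,0.15,12.1,0],[0.6,-0.1,0.15,12.1,0],[0.6,-0.1,0.15,12.1,0],[0.6,-0.1,0.15,12.1,0]]}}

```text
time_s: 78.23
eef_pos: [0.5198, 0.2876, 0.1137]
tool_rot: [[-0.061, 0.998, -0.0], [0.998, 0.061, -0.0], [-0.0, -0.0, -1.0]]
wrist_force: [-0.6, 0.3, -0.1]
finger_gap: 0.0563
grasp_force: 0.0
```

Request:
{"api": "drive_tool", "payload": {"commands": [[0.4,0,0,0,0],[0.3,0,0,0,0],[0.3,0,0,0,0],[0.3,0,0,0,0],[0.3,0,0,0,0],[0.3,0,0,0,0],[0.3,0,0,0,0],[0.3,0,0,0,-0.1],[0.3,0,0,0,-0.2],[0.3,0,0,0,-0.3]]}}

```text
time_s: 79.07
eef_pos: [0.5207, 0.2879, 0.114]
tool_rot: [[-0.358, 0.934, 0.002], [0.934, 0.358, 0.0], [-0.0, 0.002, -1.0]]
wrist_force: [6.3, 0.2, -3.0]
finger_gap: 0.0398
grasp_force: 30.0
```

Request:
{"api": "drive_tool", "payload": {"commands": [[0.3,0,0,0,-0.1],[0.3,0,0,0,-0.2],[0.3,0,0,0,-0.3],[0.3,0,0,0,-0.4],[0.3,0,0,0,-0.5],[0.3,0,0,0,-0.6],[0.3,0,0,0,-0.7],[0.3,0,0,0,-0.8],[0.3,0,0,0,-0.9],[0.3,0,0,0,-1.0]]}}

```text
time_s: 79.9
eef_pos: [0.5214, 0.2886, 0.114]
tool_rot: [[-0.979, 0.204, 0.005], [0.204, 0.979, 0.002], [-0.004, 0.003, -1.0]]
wrist_force: [7.9, 3.9, -5.6]
finger_gap: 0.0396
grasp_force: 30.0
```

Request:
{"api": "drive_tool", "payload": {"commands": [[0.3,0,0,0,-0.1],[0.3,0,0,0,-0.2],[0.3,0,0,0,-0.3],[0.3,0,0,0,-0.4],[0.3,0,0,0,-0.5],[0.3,0,0,0,-0.6],[0.3,0,0,0,-0.6],[0.6,0,0,0,-0.6],[0.6,0,0,0,-0.6],[0.6,0,0,0,-0.6]]}}

```text
time_s: 80.73
eef_pos: [0.5191, 0.2878, 0.1136]
tool_rot: [[-0.925, -0.381, -0.002], [-0.381, 0.925, -0.0], [0.002, 0.0, -1.0]]
wrist_force: [0.0, 0.6, 0.5]
finger_gap: 0.0549
grasp_force: 0.0
```

Request:
{"api": "drive_tool", "payload": {"commands": [[0.6,0,0,0,0],[0.6,0,0,-2,0],[0.6,0,0,-5,0],[0.6,0,0,-8,0],[0.6,0,0,-11,0],[0.6,0,0,-13,0],[0.6,0,0,-13,0],[0.6,0,0,-13,0],[0.6,0,0,-13,0],[0.6,0,0,-13,0]]}}

```text
time_s: 81.57
eef_pos: [0.5187, 0.2875, 0.2414]
tool_rot: [[-0.925, -0.38, -0.004], [-0.38, 0.925, -0.001], [0.004, 0.0, -1.0]]
wrist_force: [-0.9, -0.2, -0.9]
finger_gap: 0.0562
grasp_force: 0.0
```

```bash
python3 - <<'E'
from h import *
go([*DC,.115])
f=bot.grab_frame("wrist"); A,sk,kn,tk=clock(f); print(cen(A,sk),cen(A,kn))
W=cloud(f);Z=W[...,2];p=W[...,:2]-O;a=p@L;c=p@N
m=(Z>.107)&(Z<.118)&(abs(a)<.006)&(c>.137)&(c<.19);print("bolt y",m.sum(),np.percentile(c[m],[3,97]) if m.sum() else "")
f=bot.grab_frame("top");W=cloud(f);Z=W[...,2];p=W[...,:2]-O;a=p@L;c=p@N
for lo,hi in((-.087,-.078),(-.06,-.05),(.06,.08)):
    m=(a>lo)&(a<hi)&(abs(c+.08)<.04)&(Z<.17)&(Z>.1);print(lo,m.sum(),np.median(Z[m]))
E
```

```text
shift cm [-0.31  0.1  12.64] twist 0 rows 3.031158596041885 0.0 head -157.65 pos [0.5187 0.2875 0.2414] F [-0.9 -0.2 -0.9] gap 0.0562 gf 0.0 t 81.5667 j6 -94.3
(np.float64(38.45800346363187), np.float64(86.125)) (np.float64(38.582470812287816), np.float64(111.19047619047618))
bolt y 224 [0.13737708 0.15476401]
-0.087 94 0.13464554358338143
-0.06 98 0.13529302305826985
0.06 191 0.13569471133124567
```

The pointer now reads 38°, which is 112° off 5 o'clock. The bolt is home and the lid is shut. Handing in.

```bash
python3 -c "
from plant import bot
print(bot.sign_off())"
```

```text
the job is handed in; nothing more can be done
None
```

The job is handed in, with no verdict returned: all three cutters hang on their own pegs (last seen just before the lid was lowered), the lid measures shut, the bolt is home and the dial is 112° off 5 o'clock; one cutter fell into the compartment on the way and was picked up and hung.

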